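# Gauge the spun tumblers in the bench caliper and stack them

### The arm

A 6-joint arm with a two-finger parallel gripper is mounted at the origin on the work surface. World frame = base frame: x ahead of the robot, y to its left, z up, the work surface at z = 0. Lengths are in mm, angles in rad, forces in N, time in s.
With the tool pointing down it reaches from about 300 to 775 mm from the base axis. Payload 14.6 kg.
Tool frame: the origin (TCP) lies midway between the tips of the shut fingers; the grasp point (between the pads) lies 19 mm behind it (manip.grip_point_offset is the distance from the TCP to the grasp point, in mm); x points along the fingers, z is the direction in which the jaws open and shut, and the axes are right-handed (so a half turn about x gives the same grasp; the last joint's range is limited). The gripper opens to 94 mm and grips with 3 to 60 N. Pads are 16 mm wide; open, the fingers measure 119 mm over their backs; the gripper's body (75 mm by 177 mm) begins 78 mm behind the grasp point.
Start: joints at [1.282, 0.3, 1.521, -0, 1.321, -0.067], TCP at [120.99, 536.517, 205.446] pointing down, gripper open.
Joint ranges: [-3.03, 3.03], [-0.79, 2.21], [0.23, 2.52], [-1.04, 4.18], [0, 3.07], [-2.55, 2.55]. Speed limits (rad/s): [2.22, 2.22, 2.57, 3.14, 3.14, 3.14].

### API

Orientations are given as [roll, pitch, yaw] about the fixed x, y, z axes, in that order (R = Rz(yaw) Ry(pitch) Rx(roll)).
In Python, from cell import manip, camera, calibration, order gives the robot as it stands.
- The arm moves only by the tool jog_arm, never from a script. Its arguments are lists of equal length, an entry for each row: "turn": the turn, a rotation vector about the tool's x, y, z in degrees, a list of three; "dp": the shift along the tool's x, y, z in cm, a list of three; "gripper": the closure, from 0 (fully open) to 1 (shut). In form: {"turn": [[ax, ay, az], ...], "dp": [[tx, ty, tz], ...], "gripper": [gripper, ...]}. A call has 1 to 8 rows; each row shifts and turns the pose as measured when the row begins, along the tool's axes as they then stand; what a row does not reach is not made up. A row lasts 1/8 s, in which the tool goes at most 62.5 mm and 10.7 degrees, less where a joint would pass 70% of its speed; a pose out of reach is approached as far as the arm can. A call is refused whole if a number of a shift passes 6.25 or a number of a turn 10.7, either way. A call with a gripper value outside its range is refused whole. The fingers move at their own pace and stop on an object; "grip_force" is the grip in N (left out, the last holds). Time passes only in rows, so rows that do not move let the fingers close. It gives the time, the measured TCP pose, the force and the opening at its end, in the units of the state.
- manip.read_state(): the state, without advancing time (a new reading comes with each control period).
- camera(name): name is "scene" or "top" or "wrist"; returns (picture, depth): 420x560x3 uint8, red, green, blue; 420x560 float32, mm along the optical axis (not along the pixel's ray), 0 where there is no reading.
- calibration(name): a dict with "K" (3x3 intrinsics, pixels), "world_from_camera" (4x4, takes a point from camera to world coordinates). Camera axes: x right, y down, z forward; pixel columns grow to the right and rows downward; lengths in mm; the calibration is good to about 2 mm. A picture is of the moment at which its call begins: read the wrist's pose just before it. calibration takes no time and is no camera call; for the wrist camera it gives the pose at the moment of the call.
- order.sign_off(): hands the job in, once; it reports no verdict.
The state is a dict: "clock": time; "joints": joint angles; "qd": joint speeds; "effort": joint torques, N m; "eef_pos": TCP position; "eef_rot": TCP orientation; "wrist_force": force on the tool from outside, world axes, zero at the start; "moment": the same for the moment, N m; "finger_gap": finger opening in mm.
Only numpy, scipy, OpenCV 4.12 (cv2) and the standard library are available. Lean on these libraries where they do the work, as an engineer would, in place of code of your own. Each camera call takes 0.05 s, during which the arm holds its last target.

### The job

Move the orange hammer out of the caliper and lay it on the black rubber mat. Then check the metal tumblers that are here one at a time, in the order copper, brass, steel: stand the tumbler upright between the caliper jaws, slide the blue jaw gently shut until both jaws press on its collar and hold it there a moment, open the jaw again, and nest the tumbler fully home in the stack that starts with the black tumbler, before you gauge the next one. Leave the stack standing upright on the bench and the other things on the bench where they are.

Things in the scene. Friction and masses are not known exactly. Their poses are not given: they have to be found in the camera images.
- caliper: Fixed bench caliper, grey foot and steel beam (top 45 above the bench) on its far side, from x = 73 on. Origin: on the bench below the middle of the fixed jaw's flat face. y points from the fixed to the sliding jaw (sliding direction), z up, x towards the beam. Jaw faces: x -36 to +70, z 10 to 48, jaws 22 thick. Parts stand on the bench itself between the jaws, at about x = 0.
- fixed_jaw: The fixed steel jaw; its frame is that of the caliper (face in the plane y = 0, jaw on the -y side).
- sliding_jaw_face (a point): Middle of the flat face of the steel jaw that moves with the blue slider, 29 above the bench, at x = 0 and y = the gap in the caliper's frame.
- slider (a joint): The gap between the jaw faces in m: 0 shut, at most 0.130; about 0.066 when closed on a tumbler's collar. Slides with about 1.5 N friction and stays where it is left.
- thumb_grip (a point): Centre of the top of the blue thumb post on the slider, 94 above the bench, by which the jaw is slid. The post is 16 thick along the sliding direction, 22 wide across it and stands free over the top 38. It is 30 behind the sliding jaw's face and at x = 35 in the caliper's frame.
- copper_cup: Copper-coloured (reddish) tumbler, same shape as the others: 46 tall, foot 36 across, widening to a straight collar 66 across (top 13 mm; 60 across inside), wall 3, solid base 16 thick, so one nested in another stands 16 higher. 280 g. Stands on the bench to the left. Origin: centre of its underside, z up through the mouth.
- brass_cup: Brass (yellow) tumbler, same shape as the others: 46 tall, foot 36 across, widening to a straight collar 66 across (top 13 mm; 60 across inside), wall 3, solid base 16 thick, so one nested in another stands 16 higher. 280 g. Stands on the bench to the left. Origin: centre of its underside, z up through the mouth.
- steel_cup: Bright steel (grey) tumbler, same shape as the others: 46 tall, foot 36 across, widening to a straight collar 66 across (top 13 mm; 60 across inside), wall 3, solid base 16 thick, so one nested in another stands 16 higher. 280 g. Stands on the bench to the left. Origin: centre of its underside, z up through the mouth.
- master_cup: Black tumbler, the bottom of the stack, same shape and sizes as the others, 400 g, standing upright on the bench to the right. Origin: centre of its underside, z up.
- hammer: Orange dead-blow hammer, 400 g, lying flat, its head between the caliper jaws at the start and its handle towards the robot. Origin: at bench level under its balance point, on the handle; x points along the handle to the head, z up. Round handle 22 across, its axis 17 above the underside, free from x = 22 back to x = -120, then a butt 34 across to x = -145.
- hammer_head (a point): Centre of the hammer's head, 40 ahead of the hammer's origin and 17 up; the head is a cylinder 34 across and 74 long, across the handle.
- mat: Black rubber mat fixed on the bench to the near right, 260 (own x) by 160 (own y), 3 thick. Origin: centre of its underside.
- bench_block: Bystander: square steel bench block, 90 by 90, 20 high, behind the caliper. Origin: centre of its underside.
- ball_stake: Bystander: dark steel ball-headed stake, 50 across, 80 tall, behind the caliper. Origin: centre of its underside.
- polish_tin: Bystander: green tin with a white lid, 60 across, 60 tall, to the left near the robot. Origin: centre of its underside.
Not all that is in view belongs to the job. Leave any purple or red look-alike of the copper_cup alone. Several things have the shape of the hammer; the one meant has the colours described above.

How it is judged:
By the outcome, as a careful person would: the job done as asked, in the order asked, and still so for the second after the job is handed in, with the robot touching nothing.
Of copper_cup, brass_cup, steel_cup only 2 to 3 are there at a start; the rules pass over those that are not, and their reading is None.
At some moment in a run one of hammer, copper_cup, brass_cup, steel_cup may be knocked a few centimetres aside while the robot is not near it.
It also fails if it takes over 210 s, if anything falls off the work surface, if the arm or the gripper's body presses on something with over 40 N, if the wrist force passes 120 N, or if a joint passes its speed limit or range.

## Working session

There is one attempt and no reset: what is moved stays moved. The work goes in short steps, Python scripts to look and compute and a tool call to move; the robot and the scene stay as the last step left them, time stands still between calls to the robot, and variables do not carry over. Pictures are saved under pics/ and viewed, and the job is handed in when it is done.

Besides the shell and the picture viewer there is one more tool, called as name(argument=value, ...), one argument or row to a line, values as JSON. jog_arm: Moves the arm, as the interface text tells. Its arguments: {"type":"object","properties":{"turn":{"type":"array","items":{"type":"array","items":{"type":"number"}}},"dp":{"type":"array","items":{"type":"array","items":{"type":"number"}}},"gripper":{"type":"array","items":{"type":"number"}},"grip_force":{"type":"number"}},"required":["turn","dp","gripper"]}

```bash
ls; mkdir -p pics
cat > h.py <<'E'
import numpy as np, cv2
from cell import manip,camera,calibration,order
def snap(name,fn):
    c=calibration(name); p,d=camera(name)
    cv2.imwrite('pics/'+fn+'.png',p[:,:,::-1]); np.savez('pics/'+fn+'.npz',p=p,d=d,K=c['K'],T=c['world_from_camera'])
    return p,d,np.array(c['K']),np.array(c['world_from_camera'])
def world(d,K,T):
    v,u=np.mgrid[0:d.shape[0],0:d.shape[1]]
    X=np.stack([(u-K[0,2])/K[0,0]*d,(v-K[1,2])/K[1,1]*d,d],-1)
    return X@T[:3,:3].T+T[:3,3]
def ray(u,v,z,K,T):
    r=T[:3,:3]@np.array([(u-K[0,2])/K[0,0],(v-K[1,2])/K[1,1],1]); t=(z-T[2,3])/r[2]
    return T[:3,3]+t*r
E
python3 - <<'E'
from h import *
print(manip.read_state(), manip.grip_point_offset)
for n in('top','scene'):
    p,d,K,T=snap(n,n+'0'); print(n,K,T)
E
```

```text
pics
{'clock': 0.0, 'joints': array([ 1.28241257e+00,  3.00457504e-01,  1.52154836e+00, -1.27626708e-06,
        1.32071627e+00, -6.65928827e-02]), 'qd': array([-0.00026877,  0.00054967,  0.0006684 , -0.00015103, -0.00072236,
        0.00020141]), 'effort': array([ 1.86347620e-04, -5.31804156e+01, -3.52746892e+01,  7.08380900e-02,
        2.43949756e-02, -2.31026569e-06]), 'eef_pos': array([120.91442533, 536.28425096, 204.90763363]), 'eef_rot': array([ 3.07609426,  1.56966684, -1.85808528]), 'wrist_force': array([0.12763563, 0.28323959, 0.33732257]), 'moment': array([ 0.01037159,  0.00158466, -0.01900041]), 'finger_gap': 93.95695662368492} 18.8
top [[436.79928746   0.         276.27958171]
 [  0.         436.79928746 211.75654436]
 [  0.           0.           1.        ]] [[-4.59772847e-02 -9.78218483e-01  2.02422054e-01  2.51247507e+02]
 [-9.98933707e-01  4.58725760e-02 -5.21117942e-03  5.62841483e+01]
 [-4.18794903e-03 -2.02445809e-01 -9.79284512e-01  1.51663805e+03]
 [ 0.00000000e+00  0.00000000e+00  0.00000000e+00  1.00000000e+00]]
scene [[414.41756971   0.         281.39667277]
 [  0.         414.41756971 208.71322985]
 [  0.           0.           1.        ]] [[ 8.88233462e-01  3.76928752e-01 -2.62613848e-01  8.65072448e+02]
 [ 4.59355866e-01 -7.21529727e-01  5.18060846e-01 -5.97267286e+02]
 [ 5.78833002e-03 -5.80792191e-01 -8.14031281e-01  1.09106880e+03]
 [ 0.00000000e+00  0.00000000e+00  0.00000000e+00  1.00000000e+00]]
```

View pics/top0.png

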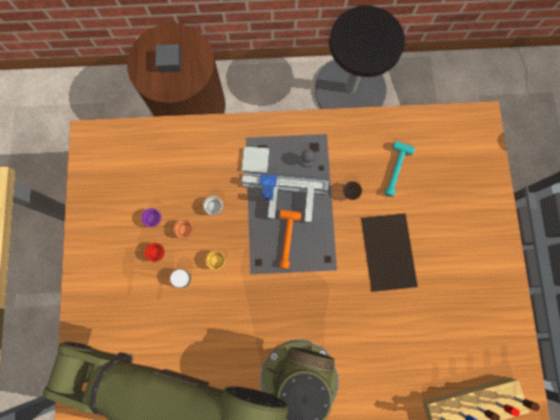

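View pics/scene0.png

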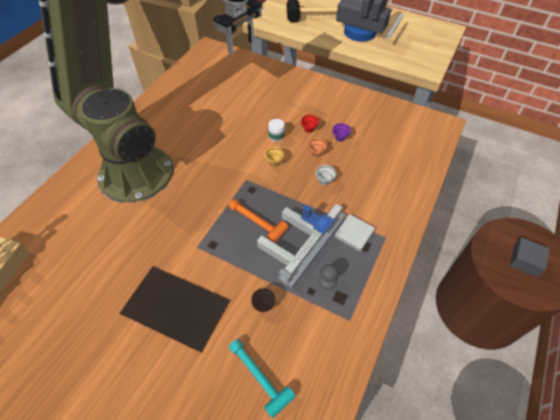

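```bash
cat >> h.py <<'E'
def masks(p):
    h=cv2.cvtColor(p,cv2.COLOR_RGB2HSV); H,S,V=[h[...,i].astype(int) for i in range(3)]
    return H,S,V
E
python3 - <<'E'
from h import *
for n in('top','scene'):
    z=np.load(f'pics/{n}0.npz'); p,d,K,T=[z[k] for k in('p','d','K','T')]
    W=world(d,K,T); H,S,V=masks(p)
    big=cv2.resize(p[100:300,130:430] if n=='top' else p[100:330,110:400],None,fx=2.6,fy=2.6,interpolation=cv2.INTER_CUBIC)
    cv2.imwrite(f'pics/{n}0z.png',big[:,:,::-1])
    if n=='top':
        for nm,(u,v) in dict(copper=(183,229),brass=(216,260),steel=(213,205),master=(353,190),purple=(151,217),red=(154,252),tin=(180,278),mat=(389,252)).items():
            r=14; w=W[v-r:v+r,u-r:u+r].reshape(-1,3); w=w[np.isfinite(w).all(1)]
            if nm!='mat':
                k=w[w[:,2]>38]; print(nm,len(k),k[:,2].max().round() if len(k) else 0,((k.min(0)+k.max(0))/2).round(1),k.min(0).round(),k.max(0).round())
            else: print(nm,W[v,u])
        # mat
        m=((V<60)).astype(np.uint8); m[:,:355]=0;m[:200]=0;m[300:]=0;m[:,430:]=0
        c=max(cv2.findContours(m,0,2)[0],key=cv2.contourArea); b=cv2.boxPoints(cv2.minAreaRect(c)); print(b); print([ray(*q,3,K,T).round() for q in b])
        # orange hammer
        m=((H<14)&(S>190)&(V>190)).astype(np.uint8); m[:,:270]=0;m[:,330:]=0;m[:200]=0;m[275:]=0
        w=W[m>0]; print(len(w),w.min(0),w.max(0)); 
        m=(H>100)&(H<125)&(S>150)&(V>80); m[:150]=0;m[220:]=0;m[:,:240]=0;m[:,330:]=0
        w=W[m]; print('blue',len(w),w.min(0),w.max(0)); k=w[w[:,2]>85]; print(k.mean(0),k.min(0),k.max(0))
E
```

```text
copper 92 1517.0 [398.7 228.5 777.4] [251.  56.  38.] [ 546.  401. 1517.]
brass 87 1517.0 [342.4 174.4 777.3] [251.  56.  38.] [ 434.  292. 1517.]
steel 79 1517.0 [436.6 176.9 777.4] [251.  56.  38.] [ 622.  297. 1517.]
master 84 1517.0 [451.8 -96.6 777.7] [ 251. -249.   39.] [ 652.   56. 1517.]
purple 85 1517.0 [420.4 283.5 777.3] [251.  56.  38.] [ 590.  511. 1517.]
red 87 1517.0 [361.  277.4 777.4] [251.  56.  38.] [ 471.  499. 1517.]
tin 274 1517.0 [313.  231.8 777.9] [251.  56.  39.] [ 375.  407. 1517.]
mat [ 403.85929197 -336.93271176   -1.43174432]
[[380.65585 270.40417]
 [388.7205  258.97925]
 [411.13852 274.8037 ]
 [403.07388 286.22864]]
[array([ 342., -301.,    3.]), array([ 379., -332.,    3.]), array([ 322., -404.,    3.]), array([ 284., -372.,    3.])]
210 [251.24750715 -33.16553648  15.31008667] [ 560.19209201   56.28414825 1516.63805208]
blue 173 [601.48913146  50.75432555  50.69841562] [684.23144248  96.43253113 101.00240434]
[609.15960231  75.72790652  95.51520194] [601.48913146  69.97712123  90.50690233] [617.09687713  83.66858414 101.00240434]
```

View pics/top0z.png

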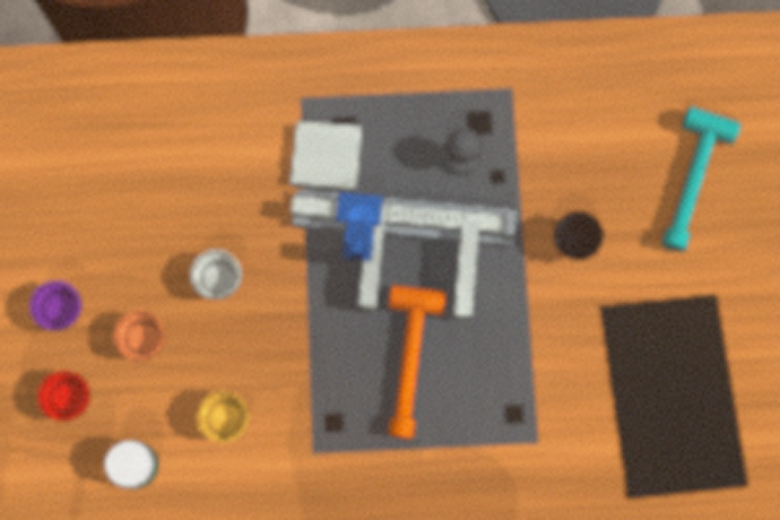

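```bash
cat > meas.py <<'E'
from h import *
def top(fn):
    p,d,K,T=snap('top',fn)
    W=world(d,K,T); W[d<=0]=np.nan
    return p,d,K,T,W
def circ(W,u,v,r=14,zlo=36,zhi=70):
    w=W[v-r:v+r,u-r:u+r].reshape(-1,3); w=w[np.isfinite(w).all(1)]
    k=w[(w[:,2]>zlo)&(w[:,2]<zhi)]
    (c,rad)=cv2.minEnclosingCircle(k[:,:2].astype(np.float32)); return np.round(c,1),round(rad,1),np.median(k[:,2]).round(1),len(k)
E
python3 - <<'E'
from meas import *
z=np.load('pics/top0.npz'); p,d,K,T=[z[k] for k in('p','d','K','T')]
W=world(d,K,T);W[d<=0]=np.nan; H,S,V=masks(p)
for nm,(u,v) in dict(copper=(183,229),brass=(216,260),steel=(213,205),master=(353,190),purple=(151,217),red=(154,252),tin=(180,278)).items():
    print(nm,circ(W,u,v))
for nm,(lo,hi,ul,uh,vl,vh) in dict(jaws=(44,60,240,335,172,225),).items():
    s=W[vl:vh,ul:uh].reshape(-1,3)
    for z0,z1 in((25,43),(43,55),(55,110)):
        k=s[(s[:,2]>z0)&(s[:,2]<z1)];print(z0,len(k),k.min(0),k.max(0))
# jaws top z=48 by rays: brightness mask
g=(S<60)&(V>140); 
sub=g[185:230,255:330]
for r in sub[::2]: print(''.join('#' if x else '.' for x in r))
m=((H<14)&(S>190)&(V>190)).astype(np.uint8); m[:,:270]=0;m[:,330:]=0;m[:200]=0;m[275:]=0
ys,xs=np.nonzero(m)
P=np.array([ray(x,y,20,K,T) for x,y in zip(xs,ys)])
hd=P[P[:,0]>P[:,0].max()-34]; hn=P[(P[:,0]<P[:,0].max()-50)]
print('head',hd.min(0),hd.max(0)); print('hnd',hn.min(0),hn.max(0)); l=cv2.fitLine(hn[:,:2].astype(np.float32),2,0,.01,.01).ravel();print(l,len(hn),len(hd))
# mat
m=((V<75)).astype(np.uint8); m[:,:355]=0;m[:208]=0;m[295:]=0;m[:,425:]=0
c=max(cv2.findContours(m,0,2)[0],key=cv2.contourArea); r=cv2.minAreaRect(c);b=cv2.boxPoints(r); print(r); print([ray(*q,3,K,T).round() for q in b], ray(*r[0],3,K,T))
E
```

```text
copper (array([512.7, 368.2]), 33.4, np.float64(44.4), 101)
brass (array([401. , 260.3]), 33.0, np.float64(43.5), 101)
steel (array([590.2, 267.1]), 33.8, np.float64(43.9), 97)
master (array([ 621.3, -218. ]), 33.7, np.float64(44.8), 98)
purple (array([558.2, 478.9]), 33.3, np.float64(44.6), 97)
red (array([437.6, 466.6]), 33.5, np.float64(44.4), 100)
tin (array([345.2, 380.2]), 30.4, np.float64(59.9), 274)
25 414 [ 512.33653237 -132.63369144   25.04431548] [704.11911537 160.85447023  42.98428355]
43 792 [ 520.19010408 -136.13796713   43.03319301] [692.72353827 163.05093543  54.89539979]
55 314 [ 519.29551622 -135.47107628   55.00040835] [689.1814372  130.64121397 101.00240434]
.....................################################################.###..
...................##########................############################..
...................####.....###############.........########..........##...
...................###..............................###########............
...................###..............................#######................
..................####...........
[... 1139 characters left out ...]
...........................................
...........................................................................
...........................................................................
head [528.73995509 -34.10884954  20.        ] [562.53571364  32.55130804  20.        ]
hnd [366.77271799  -0.6391919   20.        ] [511.73296061  37.51538732  20.        ]
[ 9.8625666e-01 -1.6522054e-01  4.3700369e+02  1.7909588e+01] 87 111
((388.6390686035156, 252.05331420898438), (73.402099609375, 43.70716857910156), 81.6070785522461)
[array([ 524., -251.,    3.]), array([ 540., -406.,    3.]), array([ 286., -415.,    3.]), array([ 271., -266.,    3.])] [ 403.28719293 -334.51735783    3.        ]
```

```bash
cat >> h.py <<'E'
from scipy.spatial.transform import Rotation as Ro
def go(x,y,z,phi):
    """phi deg: world yaw of tool z (opening dir). prints delta in tool frame"""
    s=manip.read_state(); R=Ro.from_euler('xyz',s['eef_rot']).as_matrix()
    f=np.radians(phi); zt=np.array([np.cos(f),np.sin(f),0]); 
    best=None
    for sg in(1,-1):
        Z=zt*sg; X=np.array([0,0,-1.]); Rt=np.stack([X,np.cross(Z,X),Z],1)
        rv=Ro.from_matrix(R.T@Rt).as_rotvec(degrees=True)
        if best is None or np.linalg.norm(rv)<np.linalg.norm(best): best=rv
    dp=R.T@(np.array([x,y,z])-s['eef_pos'])/10
    print('t',round(s['clock'],2),'pos',s['eef_pos'].round(1),'phi',np.degrees(np.arctan2(R[1,2],R[0,2])).round(2),'gap',round(s['finger_gap'],1),'F',s['wrist_force'].round(1),'j6',s['joints'][[0,5]].round(2))
    print('dp tool cm',dp.round(2),'turn',best.round(2),'dist',round(np.linalg.norm(dp)*10,1))
E
python3 - <<'E'
from h import *
go(470,40,330,90)
snap('wrist','w0'); print(np.array(calibration('wrist')['world_from_camera']).round(2),calibration('wrist')['K'])
E
```

```text
t 0.1 pos [121.  536.3 205. ] phi 77.29 gap 94.0 F [-0.2  0.8 -0.4] j6 [ 1.28 -0.07]
dp tool cm [-12.47 -44.97 -40.75] turn [-1.271e+01 -6.000e-02 -1.000e-02] dist 619.5
[[ 2.2000e-01  9.4000e-01  2.7000e-01  4.3580e+01]
 [ 9.8000e-01 -2.1000e-01 -6.0000e-02  5.5479e+02]
 [-0.0000e+00  2.8000e-01 -9.6000e-01  3.8456e+02]
 [ 0.0000e+00  0.0000e+00  0.0000e+00  1.0000e+00]] [[304.0125716    0.         277.19197083]
 [  0.         304.0125716  213.77995013]
 [  0.           0.           1.        ]]
```

View pics/w0.png

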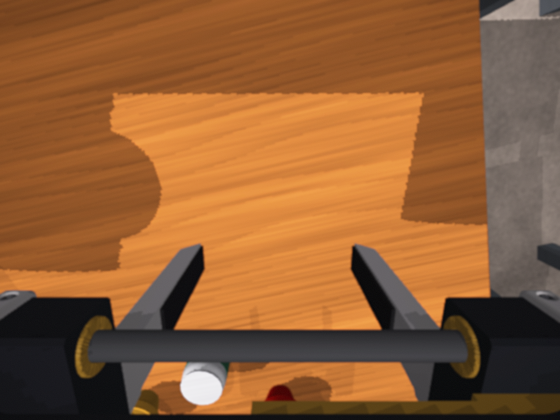

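jog_arm(
  turn=[
    [-6.3, 0, 0],
    [-6.3, 0, 0],
    [0, 0, 0],
    [0, 0, 0],
    [0, 0, 0],
    [0, 0, 0],
    [0, 0, 0],
    [0, 0, 0],
  ],
  dp=[
    [-5, 0, 0],
    [-5, 0, 0],
    [0, -3.5, -5],
    [0, -3.5, -5],
    [0, -3.5, -5],
    [0, -3.5, -5],
    [0, -3.5, -5],
    [0, -3.5, -5],
  ],
  gripper=[0, 0, 0, 0, 0, 0, 0, 0],
)

```text
clock: 1.15
eef_pos: [335.7, 231.3, 307.4]
eef_rot: [3.141, 1.567, -1.559]
wrist_force: [1.2, 1.4, 0.1]
finger_gap: 93.9
```

```bash
python3 -c "
from h import *
go(470,40,330,90)"
```

```text
t 1.15 pos [335.7 231.3 307.4] phi 90.7 gap 93.9 F [1.2 1.4 0.1] j6 [ 0.52 -1.07]
dp tool cm [ -2.19 -13.2  -19.3 ] turn [ 0.7  -0.21  0.  ] dist 234.8
```

jog_arm(
  turn=[
    [0.7, 0, 0],
    [0, 0, 0],
    [0, 0, 0],
    [0, 0, 0],
    [0, 0, 0],
  ],
  dp=[
    [-0.5, -3.3, -4.8],
    [-0.5, -3.3, -4.8],
    [-0.5, -3.3, -4.8],
    [-0.5, -3.3, -4.8],
    [0, 0, 0],
  ],
  gripper=[0, 0, 0, 0, 0],
)

```text
clock: 1.78
eef_pos: [472.0, 29.2, 327.9]
eef_rot: [2.905, 1.567, -1.812]
wrist_force: [-0.3, 0.8, 0.2]
finger_gap: 93.9
```

```bash
python3 -c "
from h import *
go(470,40,330,90)
snap('wrist','w1')"
```

```text
t 1.77 pos [472.   29.2 327.9] phi 89.7 gap 93.9 F [-0.3  0.8  0.2] j6 [-0.01 -1.58]
dp tool cm [-0.21  0.2   1.07] turn [-0.3  -0.22 -0.05] dist 11.1
```

View pics/w1.png

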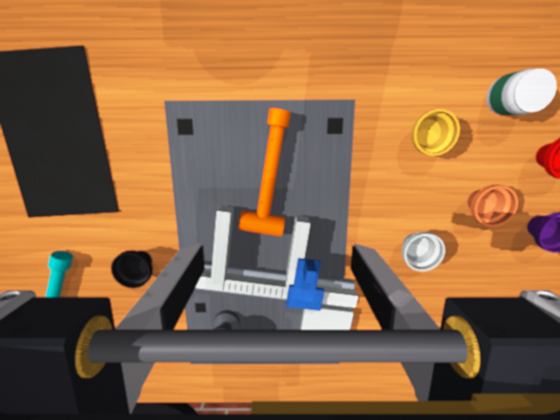

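```bash
cat >> meas.py <<'E'
def ld(fn):
    z=np.load(f'pics/{fn}.npz'); p,d,K,T=[z[k] for k in('p','d','K','T')]
    W=world(d,K,T); W[d<=0]=np.nan; return p,d,K,T,W
def cups(p,W,names=('copper','brass','steel','master'),box=None):
    H,S,V=masks(p)
    Z=W[...,2]
    M=(Z>36)&(Z<110)
    n,lab=cv2.connectedComponents(M.astype(np.uint8))
    for i in range(1,n):
        k=W[lab==i]
        if len(k)<150: continue
        rim=k[k[:,2]>np.percentile(k[:,2],98)-6]
        c,r=cv2.minEnclosingCircle(rim[:,:2].astype(np.float32))
        # algebraic fit of outer hull
        hull=cv2.convexHull(rim[:,:2].astype(np.float32))[:,0]
        A=np.c_[2*hull,np.ones(len(hull))]; s=np.linalg.lstsq(A,(hull**2).sum(1),rcond=None)[0]
        rr=np.sqrt(s[2]+s[0]**2+s[1]**2)
        px=p[lab==i]; hs=np.median(cv2.cvtColor(px[None],cv2.COLOR_RGB2HSV)[0],0)
        v,u=np.argwhere(lab==i).mean(0)
        print('px',(int(u),int(v)),'minC',np.round(c,1),round(r,1),'fit',s[:2].round(1),rr.round(1),'ztop',np.percentile(k[:,2],98).round(1),'hsv',hs,len(k))
E
python3 - <<'E'
from meas import *
p,d,K,T,W=ld('w1'); cups(p,W)
H,S,V=masks(p)
m=(H<14)&(S>190)&(V>150); m[:, :230]=0; m[:,300:]=0; m[:100]=0;m[240:]=0
k=W[m]; print('hammer',len(k),k.min(0),k.max(0))
hn=W[m&(W[...,0]>400)&(W[...,0]<500)]; l=cv2.fitLine(hn[:,:2].astype(np.float32),2,0,.01,.01).ravel();print('handle',l,np.degrees(np.arctan(l[1]/l[0])),hn[:,2].max())
xm=np.nanmax(k[:,0]); hd=W[m&(W[...,0]>xm-30)&(W[...,2]>24)]; print('head',np.median(hd,0),hd.min(0),hd.max(0)); r=cv2.minAreaRect(hd[:,:2].astype(np.float32));print(r)
# jaws: top at z~48 , grey
j=(W[...,2]>45)&(W[...,2]<51)&(S<70)&(W[...,0]>515)&(W[...,0]<625)&(abs(W[...,1]-10)<110)
n,lab,st,ce=cv2.connectedComponentsWithStats(j.astype(np.uint8))
for i in range(1,n):
    if st[i,4]>80:
        q=W[lab==i]; r=cv2.minAreaRect(q[:,:2].astype(np.float32)); print('jaw',st[i],r,q.min(0).round(1),q.max(0).round(1))
        # edges per x bin
        for x in range(525,620,10):
            s=q[(q[:,0]>x)&(q[:,0]<x+10)]
            if len(s)>3: print(x+5,s[:,1].min().round(1),s[:,1].max().round(1))
b=(H>100)&(H<125)&(S>150)&(W[...,2]>85); b[:240]=0
q=W[b]; print('post',len(q),np.median(q,0),q.min(0),q.max(0))
m=(V<60)&(W[...,2]<15); m[:,130:]=0;m[240:]=0
q=W[m]; print('mat',cv2.minAreaRect(q[:,:2].astype(np.float32)))
E
```

```text
px (528, 90) minC [346.5 382. ] 28.3 fit [346.  381.9] 27.6 ztop 61.4 hsv [130.   2. 245.] 1966
px (436, 131) minC [401.6 262. ] 33.4 fit [401.1 261.8] 32.8 ztop 47.3 hsv [ 21.  190.  238.5] 540
px (550, 158) minC [442.1 452.4] 28.1 fit [438.7 466.2] 31.1 ztop 46.7 hsv [  0. 244. 189.] 275
px (495, 205) minC [512.8 369.9] 33.9 fit [512.8 369.5] 32.9 ztop 47.1 hsv [ 10. 182. 208.] 565
px (274, 272) minC [609.1  78.2] 12.2 fit [608.9  78. ] 11.2 ztop 93.6 hsv [ 75.   5. 216.] 4886
px (544, 231) minC [559.  478.3] 32.6 fit [558.4 479.5] 32.1 ztop 47.1 hsv [139. 185.  91.] 329
px (423, 250) minC [590.7 267.7] 33.5 fit [590.2 267.9] 32.8 ztop 47.3 hsv [ 70.    6.  197.5] 464
px (130, 268) minC [ 620.8 -217.9] 33.3 fit [ 621.1 -217.5] 32.7 ztop 48.0 hsv [120.  55.  27.] 481
hammer 717 [nan nan nan] [nan nan nan]
handle [ 9.8263597e-01 -1.8554392e-01  4.5186432e+02  2.2499422e+01] -10.692846 28.420347172624815
head [555.97637682   9.14623398  29.4690017 ] [540.70371238 -35.31416984  24.41138458] [566.9979038   37.63032799  34.64885347]
((554.3984985351562, 1.2812156677246094), (26.179347991
[... 201 characters left out ...]
.1  50.9]
530 -68.7 -46.2
540 -69.2 -48.0
550 -71.4 -48.5
560 -71.9 -50.8
570 -74.6 -51.7
580 -74.9 -53.4
590 -77.3 -55.5
600 -77.7 -56.0
610 -79.9 -58.2
620 -80.6 -59.1
jaw [289 221  21  52 611] ((581.4426879882812, 62.999732971191406), (22.175086975097656, 90.32202911376953), 81.78559112548828) [535.7  47.3  45.6] [624.8  78.7  50.8]
540 57.9 78.7
550 56.5 78.7
560 55.0 77.5
570 53.5 76.1
580 52.0 74.6
590 50.5 73.3
600 48.8 71.8
610 47.3 58.8
620 47.3 57.3
post 169 [607.34607797  77.34031835  93.78005742] [598.02658846  69.17602882  85.16888349] [620.12428907  86.55517334  96.82212647]
mat ((406.99774169921875, -332.78271484375), (256.036376953125, 158.69322204589844), 3.2133290767669678)
```

Run:
```python
from meas import *
go(509,9,130,80.7)
p,d,K,T,W=ld('w1'); H,S,V=masks(p)
m=((H<16)&(S>170)&(V>90)); 
for v in range(128,245,6):
    u=np.nonzero(m[v,230:305])[0]+230
    if len(u): print(v,u.min(),u.max(),ray((u.min()+u.max())/2,v,20,K,T)[:2].round(1))
```

```text
t 1.82 pos [471.2  30.7 328. ] phi 89.78 gap 93.8 F [-1.   0.9  0.4] j6 [-0.01 -1.58]
dp tool cm [19.8  -3.8  -2.08] turn [ 9.08 -0.2  -0.04] dist 202.7
128 270 284 [394.1  28.4]
134 269 282 [403.  26.]
140 268 281 [412.1  24.4]
146 267 280 [421.2  22.8]
152 267 279 [430.5  21.9]
158 266 278 [439.8  20.2]
164 265 277 [449.3  18.5]
170 264 276 [458.8  16.8]
176 263 275 [468.4  15.1]
182 262 274 [478.2  13.4]
188 261 273 [488.1  11.6]
194 260 272 [498.    9.9]
200 259 271 [508.1   8.1]
206 258 270 [518.3   6.2]
212 241 269 [528.6  -8.9]
218 240 283 [539.    1.7]
224 239 284 [549.6   1.5]
230 243 283 [560.3   3.9]
```

jog_arm(
  turn=[
    [9.9, -0.2, 0],
    [0, 0, 0],
    [0, 0, 0],
    [0, 0, 0],
    [0, 0, 0],
  ],
  dp=[
    [3, -3.8, -2.1],
    [5.5, 0, 0],
    [5.5, 0, 0],
    [5.5, 0, 0],
    [0, 0, 0],
  ],
  gripper=[0.45, 0.45, 0.45, 0.45, 0.45],
)

```text
clock: 2.45
eef_pos: [508.5, 14.5, 129.3]
eef_rot: [-0.977, 1.569, 0.417]
wrist_force: [0.3, -0.6, 0.7]
finger_gap: 52.1
```

```bash
python3 -c "
from h import *
go(509,8,4,79.9)
snap('wrist','w2')"
```

```text
t 2.45 pos [508.5  14.5 129.3] phi 79.87 gap 52.1 F [ 0.3 -0.6  0.7] j6 [-0.04 -1.44]
dp tool cm [12.53 -0.14 -0.65] turn [-0.03  0.07  0.1 ] dist 125.5
```

View pics/w2.png

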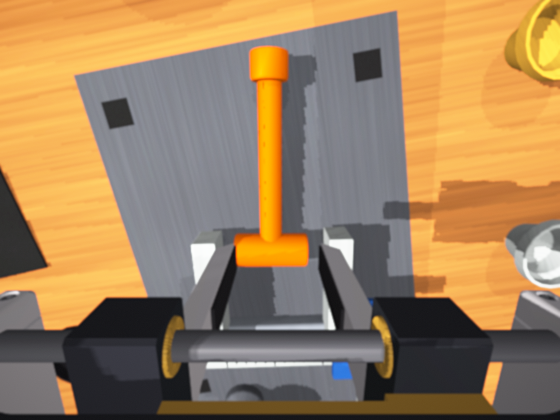

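jog_arm(
  turn=[
    [0, 0, 0],
    [0, 0, 0],
    [0, 0, 0],
    [0, 0, 0],
    [0, 0, 0],
    [0, 0, 0],
  ],
  dp=[
    [4.2, -0.1, -0.65],
    [4.2, 0, 0],
    [3.7, 0, 0],
    [0.3, 0, 0],
    [0, 0, 0],
    [0, 0, 0],
  ],
  gripper=[0.45, 0.45, 0.45, 0.45, 1, 1],
  grip_force=35,
)

```text
clock: 3.25
eef_pos: [521.4, 10.0, 22.6]
eef_rot: [-1.409, 1.539, -0.011]
wrist_force: [0.5, -1.0, 1.0]
finger_gap: 34.9
```

jog_arm(
  turn=[
    [0, 0, 0],
    [0, 0, 0],
    [0, 0, 0],
  ],
  dp=[
    [0, 0, 0],
    [0, 0, 0],
    [0, 0, 0],
  ],
  gripper=[1, 1, 1],
)

```text
clock: 3.62
eef_pos: [523.4, 9.6, 26.8]
eef_rot: [-1.43, 1.534, -0.033]
wrist_force: [-7.0, 1.4, 37.1]
finger_gap: 5.9
```

```bash
python3 -c "
from h import *
go(509,8,100,79.9)"
```

```text
t 3.62 pos [523.4   9.6  26.8] phi 80.09 gap 5.9 F [-7.   1.4 37.1] j6 [-0.05 -1.45]
dp tool cm [-7.37  1.13 -0.37] turn [0.18 0.3  2.11] dist 74.7
```

jog_arm(
  turn=[
    [0, 0, 0],
    [0, 0, 0],
  ],
  dp=[
    [-1, 0, 0],
    [-1, 0, 0],
  ],
  gripper=[0.45, 0.45],
)

```text
clock: 3.88
eef_pos: [522.7, 9.7, 47.8]
eef_rot: [-1.423, 1.534, -0.026]
wrist_force: [-0.5, -0.3, -0.2]
finger_gap: 22.2
```

```bash
python3 -c "
from h import *
go(509,8,4,79.9)
print(manip.read_state()['joints'].round(3))
snap('wrist','w3')"
```

```text
t 3.88 pos [522.7   9.7  47.8] phi 80.08 gap 22.2 F [-0.5 -0.3 -0.2] j6 [-0.05 -1.45]
dp tool cm [ 4.32  1.48 -0.43] turn [0.17 0.32 2.11] dist 45.9
[-5.200e-02  4.120e-01  1.775e+00  1.000e-03  9.180e-01 -1.450e+00]
```

View pics/w3.png

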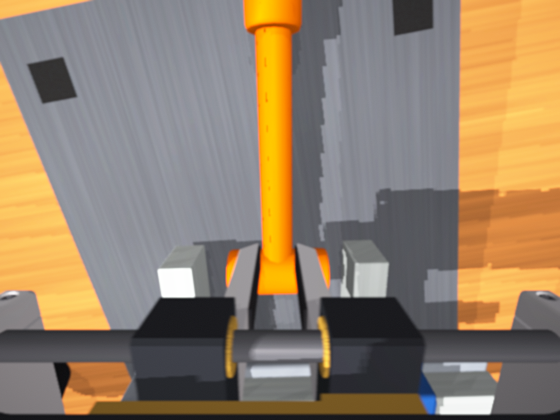

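jog_arm(
  turn=[
    [0.2, 0.3, 2.1],
    [0, 0, 0],
  ],
  dp=[
    [0, 1.4, -0.4],
    [0, 0, 0],
  ],
  gripper=[0.45, 0.45],
)

```text
clock: 4.18
eef_pos: [507.4, 8.1, 48.2]
eef_rot: [1.504, 1.569, 2.898]
wrist_force: [-0.2, 0.5, -0.6]
finger_gap: 46.3
```

```bash
python3 -c "
from h import *
go(509,8,4,79.9)"
```

```text
t 4.17 pos [507.4   8.1  48.2] phi 79.86 gap 46.3 F [-0.2  0.5 -0.6] j6 [-0.06 -1.45]
dp tool cm [ 4.42 -0.16  0.02] turn [-0.04  0.01 -0.09] dist 44.2
```

Good; descend in smaller steps.

jog_arm(
  turn=[
    [0, 0, 0],
    [0, 0, 0],
    [0, 0, 0],
    [0, 0, 0],
  ],
  dp=[
    [1.5, -0.1, 0],
    [1.5, 0, 0],
    [1.3, 0, 0],
    [0, 0, 0],
  ],
  gripper=[0.45, 0.45, 0.45, 0.45],
)

```text
clock: 4.68
eef_pos: [507.7, 8.0, 0.6]
eef_rot: [1.598, 1.567, 2.992]
wrist_force: [0.5, 0.1, 1.2]
finger_gap: 52.1
```

```bash
python3 -c "
from h import *
go(509,8,4,79.9)"
```

```text
t 4.67 pos [507.7   8.    0.6] phi 79.86 gap 52.1 F [0.5 0.1 1.2] j6 [-0.06 -1.45]
dp tool cm [-0.34 -0.13  0.03] turn [-0.04 -0.01 -0.2 ] dist 3.7
```

jog_arm(
  turn=[
    [0, 0, 0],
    [0, 0, 0],
    [0, 0, 0],
    [0, 0, 0],
    [0, 0, 0],
    [0, 0, 0],
  ],
  dp=[
    [-0.3, 0, 0],
    [0, 0, 0],
    [0, 0, 0],
    [0, 0, 0],
    [0, 0, 0],
    [0, 0, 0],
  ],
  gripper=[1, 1, 1, 1, 1, 1],
)

```text
clock: 5.42
eef_pos: [507.7, 8.1, 3.7]
eef_rot: [1.547, 1.567, 2.941]
wrist_force: [0.4, 0.2, -2.3]
finger_gap: 21.3
```

jog_arm(
  turn=[
    [0, 0, 0],
    [0, 0, 0],
    [0, 0, 0],
    [0, 0, 0],
  ],
  dp=[
    [-1.5, 0, 0],
    [-3, 0, 0],
    [-4, 0, 0],
    [-3, 0, 0],
  ],
  gripper=[1, 1, 1, 1],
)

```text
clock: 5.92
eef_pos: [506.1, 8.0, 122.0]
eef_rot: [1.664, 1.561, 3.058]
wrist_force: [0.2, -0.3, -5.3]
finger_gap: 21.3
```

```bash
python3 -c "
from h import *
go(450,-330,120,90)
snap('wrist','w4')"
```

```text
t 5.92 pos [506.1   8.  122. ] phi 79.86 gap 21.3 F [ 0.2 -0.3 -5.3] j6 [-0.06 -1.45]
dp tool cm [  0.23  -0.44 -34.26] turn [-10.14  -0.    -0.56] dist 342.6
```

View pics/w4.png

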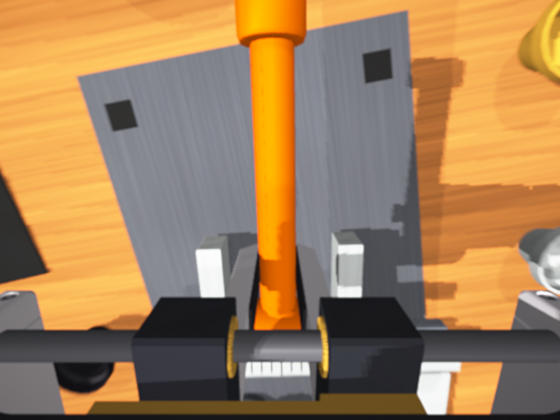

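jog_arm(
  turn=[
    [-6.7, 0, 0],
    [-6.7, 0, 0],
    [0, 0, 0],
    [0, 0, 0],
    [0, 0, 0],
    [0, 0, 0],
    [0, 0, 0],
    [0, 0, 0],
  ],
  dp=[
    [0, 0, -2],
    [0, 1, -3.5],
    [0, 1.2, -4.5],
    [0, 1.2, -4.5],
    [0, 1.2, -4.5],
    [0, 1.2, -4.5],
    [0, 1.2, -4.5],
    [0, 0, 0],
  ],
  gripper=[1, 1, 1, 1, 1, 1, 1, 1],
)

```text
clock: 6.98
eef_pos: [442.9, -282.4, 125.7]
eef_rot: [1.291, 1.566, 2.929]
wrist_force: [1.1, 0.2, -5.3]
finger_gap: 21.0
```

```bash
python3 -c "
from h import *
go(444,-331,60,93.3)"
```

```text
t 6.97 pos [ 442.9 -282.4  125.7] phi 93.81 gap 21.0 F [ 1.1  0.2 -5.3] j6 [-0.64 -2.27]
dp tool cm [ 6.57  0.18 -4.87] turn [ 0.51  0.08 -0.28] dist 81.7
```

jog_arm(
  turn=[
    [0.5, 0, 0],
    [0, 0, 0],
    [0, 0, 0],
    [0, 0, 0],
    [0, 0, 0],
    [0, 0, 0],
  ],
  dp=[
    [0, 0.2, -2.5],
    [0, 0, -2.4],
    [2, 0, 0],
    [2, 0, 0],
    [2, 0, 0],
    [0, 0, 0],
  ],
  gripper=[1, 1, 1, 1, 1, 1],
)

```text
clock: 7.72
eef_pos: [443.3, -328.6, 62.8]
eef_rot: [1.026, 1.562, 2.656]
wrist_force: [-0.4, -0.3, -3.9]
finger_gap: 21.1
```

```bash
python3 -c "
from h import *
go(444,-331,7,93.3)
snap('top','t5')"
```

```text
t 7.72 pos [ 443.3 -328.6   62.8] phi 93.4 gap 21.1 F [-0.4 -0.3 -3.9] j6 [-0.7  -2.33]
dp tool cm [ 5.57 -0.1  -0.26] turn [ 0.1   0.25 -0.41] dist 55.8
```

View pics/t5.png

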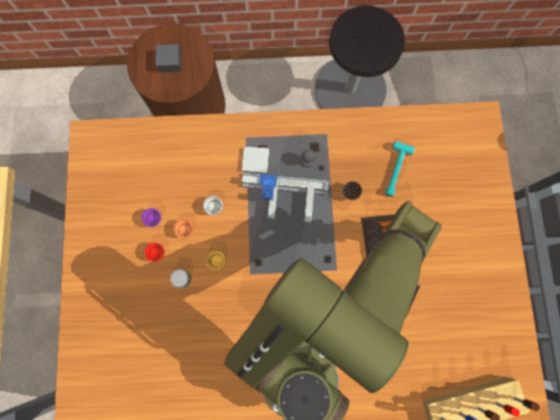

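jog_arm(
  turn=[
    [0, 0, -0.4],
    [0, 0, 0],
    [0, 0, 0],
    [0, 0, 0],
  ],
  dp=[
    [1.6, 0, -0.2],
    [1.6, 0, 0],
    [1.4, 0, 0],
    [0, 0, 0],
  ],
  gripper=[1, 1, 1, 1],
)

```text
clock: 8.28
eef_pos: [444.3, -330.9, 15.8]
eef_rot: [-0.836, 1.567, 0.794]
wrist_force: [0.1, -1.1, -3.5]
finger_gap: 21.1
```

```bash
python3 -c "
from h import *
go(444,-331,6.5,93.3)"
```

```text
t 8.28 pos [ 444.3 -330.9   15.8] phi 93.42 gap 21.1 F [ 0.1 -1.1 -3.5] j6 [-0.71 -2.34]
dp tool cm [ 0.93  0.03 -0.01] turn [0.12 0.13 0.14] dist 9.3
```

jog_arm(
  turn=[
    [0, 0, 0],
    [0, 0, 0],
    [0, 0, 0],
  ],
  dp=[
    [0.5, 0, 0],
    [0.4, 0, 0],
    [0, 0, 0],
  ],
  gripper=[1, 1, 1],
)

```text
clock: 8.65
eef_pos: [444.8, -331.3, 6.9]
eef_rot: [-1.239, 1.567, 0.391]
wrist_force: [-0.9, -0.3, -3.5]
finger_gap: 21.3
```

```bash
python3 -c "
from h import *
go(444,-331,6.5,93.3)"
```

```text
t 8.65 pos [ 444.8 -331.3    6.9] phi 93.42 gap 21.3 F [-0.9 -0.3 -3.5] j6 [-0.71 -2.34]
dp tool cm [0.04 0.08 0.04] turn [0.12 0.07 0.21] dist 1.0
```

Still just above the mat; a touch lower, then release partially and rise.

jog_arm(
  turn=[
    [0, 0, 0],
    [0, 0, 0],
    [0, 0, 0],
  ],
  dp=[
    [0.15, 0, 0],
    [0.15, 0, 0],
    [0, 0, 0],
  ],
  gripper=[1, 1, 1],
)

```text
clock: 9.02
eef_pos: [445.3, -331.6, 7.1]
eef_rot: [-1.563, 1.566, 0.068]
wrist_force: [-0.3, 1.5, -5.2]
finger_gap: 21.1
```

jog_arm(
  turn=[
    [0, 0, 0],
    [0, 0, 0],
    [0, 0, 0],
    [0, 0, 0],
    [0, 0, 0],
    [0, 0, 0],
    [0, 0, 0],
    [0, 0, 0],
  ],
  dp=[
    [0, 0, 0],
    [0, 0, 0],
    [0, 0, 0],
    [-2, 0, 0],
    [-4, 0, 0],
    [-5, 0, 0],
    [-5, 0, 0],
    [-5, 0, 0],
  ],
  gripper=[0.3, 0.3, 0.3, 0.3, 0.3, 0, 0, 0],
)

```text
clock: 10.02
eef_pos: [443.5, -331.1, 220.5]
eef_rot: [-0.455, 1.567, 1.176]
wrist_force: [1.0, -0.2, -0.4]
finger_gap: 91.3
```

```bash
python3 -c "
from h import *
go(470,100,230,90)
snap('wrist','w6')"
```

```text
t 10.03 pos [ 443.5 -331.1  220.5] phi 93.41 gap 91.3 F [ 1.  -0.2 -0.4] j6 [-0.71 -2.34]
dp tool cm [-0.81 -5.21 42.88] turn [3.41 0.19 0.08] dist 432.1
```

View pics/w6.png

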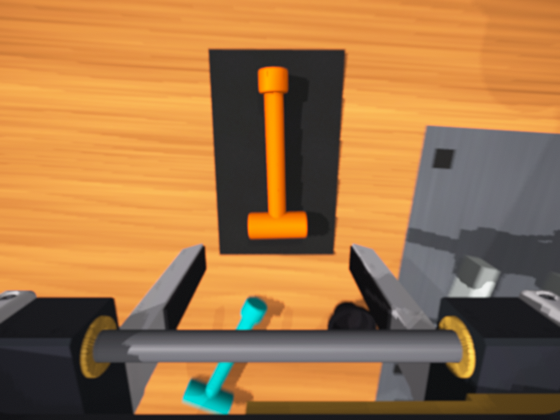

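jog_arm(
  turn=[
    [0, 0, 0],
    [0, 0, 0],
    [0, 0, 0],
    [0, 0, 0],
    [0, 0, 0],
    [0, 0, 0],
    [0, 0, 0],
    [0, 0, 0],
  ],
  dp=[
    [0, -0.5, 5.5],
    [0, -0.9, 6],
    [0, -0.9, 6],
    [0, -0.9, 6],
    [0, -0.9, 6],
    [0, -0.9, 6],
    [0, -0.9, 6],
    [0, -0.9, 6],
  ],
  gripper=[0, 0, 0, 0, 0, 0, 0, 0],
)

```text
clock: 11.08
eef_pos: [486.3, 156.3, 227.4]
eef_rot: [-1.944, 1.554, -0.32]
wrist_force: [0.2, -0.5, -0.1]
finger_gap: 93.9
```

jog_arm(
  turn=[
    [10, 0, 0],
    [10, 0, 0],
    [10, 0, 0],
    [10, 0, 0],
    [10, 0, 0],
    [10, 0, 0],
    [10, 0, 0],
    [10, 0, 0],
  ],
  dp=[
    [0, 0, 3],
    [0, 0, 3],
    [0, 0, 0],
    [0, 0, 0],
    [0, 0, 0],
    [0, 0, 0],
    [0, 0, 0],
    [0, 0, 0],
  ],
  gripper=[0, 0, 0, 0, 0, 0, 0, 0],
)

```text
clock: 12.08
eef_pos: [487.6, 222.9, 224.9]
eef_rot: [-0.489, 1.554, -0.299]
wrist_force: [-0.1, 0.4, 0.9]
finger_gap: 94.0
```

```bash
python3 -c "
from h import *
go(513,369.5,160,-8.2)"
```

```text
t 12.07 pos [487.6 222.9 224.9] phi 10.88 gap 94.0 F [-0.1  0.4  0.9] j6 [0.37 0.18]
dp tool cm [ 6.46 13.97  5.17] turn [19.08  0.9   0.3 ] dist 162.3
```

jog_arm(
  turn=[
    [9.5, 0.5, 0.2],
    [9.5, 0.4, 0.1],
    [0, 0, 0],
    [0, 0, 0],
    [0, 0, 0],
    [0, 0, 0],
  ],
  dp=[
    [0, 0, 0],
    [0, 0, 0],
    [0, 5, 0.1],
    [0, 5, 0.1],
    [0, 4.8, 0.1],
    [0, 0, 0],
  ],
  gripper=[0, 0, 0, 0, 0, 0],
)

```text
clock: 12.82
eef_pos: [514.6, 372.6, 223.6]
eef_rot: [0.942, 1.57, 0.784]
wrist_force: [-0.0, -1.3, -0.8]
finger_gap: 93.7
```

```bash
python3 -c "
from meas import *
go(513,369.5,33,-8.2)
p,d,K,T=snap('wrist','w7'); W=world(d,K,T); W[d<=0]=np.nan; cups(p,W)"
```

```text
t 12.82 pos [514.6 372.6 223.6] phi -9.06 gap 93.7 F [-0.  -1.3 -0.8] j6 [0.57 0.73]
dp tool cm [19.06 -0.34 -0.12] turn [-0.86  0.01 -0.02] dist 190.6
px (302, 91) minC [559.5 481. ] 32.9 fit [559.4 481.1] 32.5 ztop 47.5 hsv [140. 182. 172.] 645
px (194, 123) minC [439.1 468.8] 32.9 fit [439.2 468.8] 32.6 ztop 47.5 hsv [  1.  240.  219.5] 700
px (276, 199) minC [514.  370.1] 33.0 fit [514.1 370.1] 32.6 ztop 47.7 hsv [ 11.  182.5 231. ] 560
px (138, 209) minC [347.  382.6] 27.7 fit [347.1 382.5] 27.3 ztop 61.4 hsv [130.   3. 243.] 2194
px (338, 263) minC [590.8 268.5] 33.1 fit [591.4 268.7] 32.6 ztop 47.5 hsv [ 72.   7. 132.] 433
px (212, 292) minC [402.4 262.3] 33.3 fit [402.7 262.3] 32.6 ztop 47.2 hsv [ 19. 196. 153.] 474
px (372, 388) minC [611.3  82.9] 11.0 fit [611.1  78.8] 11.8 ztop 80.2 hsv [108. 169. 153.] 2024
```

View pics/w7.png

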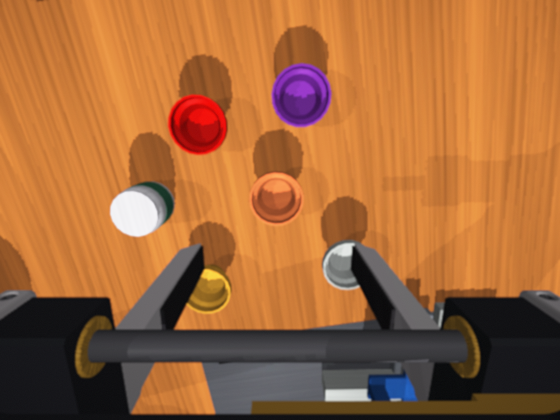

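jog_arm(
  turn=[
    [-0.8, 0, 0],
    [0, 0, 0],
    [0, 0, 0],
    [0, 0, 0],
    [0, 0, 0],
    [0, 0, 0],
  ],
  dp=[
    [2, -0.3, -0.1],
    [3, 0, 0],
    [3, 0, 0],
    [3, 0, 0],
    [2, 0, 0],
    [0, 0, 0],
  ],
  gripper=[0, 0, 0, 0, 0, 0],
)

```text
clock: 13.62
eef_pos: [514.3, 361.8, 91.9]
eef_rot: [0.343, 1.568, 0.193]
wrist_force: [-1.1, 0.3, 0.2]
finger_gap: 93.8
```

```bash
python3 -c "
from meas import *
go(513.7,369.8,34,-8.2)"
```

```text
t 13.62 pos [514.3 361.8  91.9] phi -8.59 gap 93.8 F [-1.1  0.3  0.2] j6 [0.56 0.71]
dp tool cm [ 5.79  0.78 -0.19] turn [-0.39  0.16 -0.05] dist 58.4
```

jog_arm(
  turn=[
    [-0.3, 0, 0],
    [0, 0, 0],
    [0, 0, 0],
    [0, 0, 0],
    [0, 0, 0],
  ],
  dp=[
    [0, 0.8, -0.2],
    [2, 0, 0],
    [2, 0, 0],
    [1.3, 0, 0],
    [0, 0, 0],
  ],
  gripper=[0, 0, 0, 0, 0],
)

```text
clock: 14.25
eef_pos: [514.3, 370.2, 37.1]
eef_rot: [0.486, 1.566, 0.341]
wrist_force: [-0.3, 0.2, -1.2]
finger_gap: 93.8
```

```bash
python3 -c "
from meas import *
go(513.7,369.8,34,-8.2)"
```

```text
t 14.25 pos [514.3 370.2  37.1] phi -8.31 gap 93.8 F [-0.3  0.2 -1.2] j6 [0.57 0.71]
dp tool cm [ 0.31 -0.05 -0.05] turn [-0.11  0.26 -0.13] dist 3.2
```

jog_arm(
  turn=[
    [0, 0, 0],
    [0, 0, 0],
    [0, 0, 0],
    [0, 0, 0],
    [0, 0, 0],
    [0, 0, 0],
  ],
  dp=[
    [0.35, 0, 0],
    [0, 0, 0],
    [0, 0, 0],
    [0, 0, 0],
    [0, 0, 0],
    [0, 0, 0],
  ],
  gripper=[0, 0.5, 0.5, 0.5, 0.5, 0.5],
  grip_force=30,
)

```text
clock: 15.0
eef_pos: [514.8, 370.5, 34.7]
eef_rot: [0.546, 1.564, 0.401]
wrist_force: [-0.0, 0.1, -2.0]
finger_gap: 64.9
```

jog_arm(
  turn=[
    [0, 0, 0],
    [0, 0, 0],
    [0, 0, 0],
    [0, 0, 0],
    [0, 0, 0],
  ],
  dp=[
    [-1, 0, 0],
    [-2.5, 0, 0],
    [-4, 0, 0],
    [-3, 0, 0],
    [0, 0, 0],
  ],
  gripper=[0.5, 0.5, 0.5, 0.5, 0.5],
)

```text
clock: 15.62
eef_pos: [513.9, 370.0, 144.3]
eef_rot: [0.539, 1.564, 0.394]
wrist_force: [0.4, 0.2, -2.6]
finger_gap: 64.6
```

```bash
cat >> h.py <<'E'
CO=np.array([557.0,-50.4]); a=np.radians(-8.15); CX=np.array([np.cos(a),np.sin(a)]); CY=np.array([-np.sin(a),np.cos(a)])
def cal(x,y): return CO+x*CX+y*CY
E
python3 -c "
from h import *
t=cal(-2,50);print(t)
go(t[0],t[1],140,-8.2)"
```

```text
[562.1084562   -0.62145366]
t 15.62 pos [513.9 370.  144.3] phi -8.31 gap 64.6 F [ 0.4  0.2 -2.6] j6 [0.57 0.71]
dp tool cm [  0.36 -35.98  10.13] turn [-0.11  0.32 -0.19] dist 373.8
```

jog_arm(
  turn=[
    [0, 0.3, -0.2],
    [0, 0, 0],
    [0, 0, 0],
    [0, 0, 0],
    [0, 0, 0],
    [0, 0, 0],
    [0, 0, 0],
    [0, 0, 0],
  ],
  dp=[
    [0, -3, 1],
    [0, -5, 1.5],
    [0, -5, 1.5],
    [0, -5, 1.5],
    [0, -5, 1.5],
    [0, -5, 1.5],
    [0, -4, 1],
    [0, 0, 0],
  ],
  gripper=[0.5, 0.5, 0.5, 0.5, 0.5, 0.5, 0.5, 0.5],
)

```text
clock: 16.62
eef_pos: [558.5, 29.0, 133.4]
eef_rot: [-2.771, 1.558, -2.914]
wrist_force: [-0.4, 0.8, -2.3]
finger_gap: 64.4
```

```bash
python3 -c "
from h import *
t=cal(-2,37);print(t)
go(t[0],t[1],100,-8.2)"
```

```text
[560.26550942 -13.49015784]
t 16.62 pos [558.5  29.  133.4] phi -8.23 gap 64.4 F [-0.4  0.8 -2.3] j6 [-0.01  0.13]
dp tool cm [ 3.35 -4.16  0.82] turn [-0.02 -0.69  0.27] dist 54.0
```

jog_arm(
  turn=[
    [0, -0.7, 0.3],
    [0, 0, 0],
    [0, 0, 0],
    [0, 0, 0],
  ],
  dp=[
    [0, -2.5, 0.5],
    [0, -1.5, 0.3],
    [1.5, 0, 0],
    [0, 0, 0],
  ],
  gripper=[0.5, 0.5, 0.5, 0.5],
)

```text
clock: 17.12
eef_pos: [559.3, -10.1, 114.1]
eef_rot: [2.926, 1.566, 2.784]
wrist_force: [1.3, -0.3, -2.1]
finger_gap: 64.5
```

```bash
python3 -c "
from h import *
t=cal(-2,37);print(t)
go(t[0],t[1],36,-8.2)
snap('wrist','w8')"
```

```text
[560.26550942 -13.49015784]
t 17.12 pos [559.3 -10.1 114.1] phi -8.15 gap 64.5 F [ 1.3 -0.3 -2.1] j6 [-0.08  0.06]
dp tool cm [ 7.81 -0.34  0.18] turn [ 0.05 -0.26 -0.06] dist 78.2
```

View pics/w8.png

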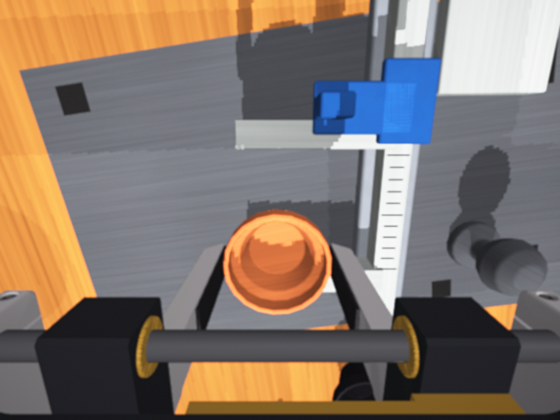

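jog_arm(
  turn=[
    [0, -0.3, 0],
    [0, 0, 0],
    [0, 0, 0],
    [0, 0, 0],
    [0, 0, 0],
  ],
  dp=[
    [0.5, -0.3, 0.2],
    [2, 0, 0],
    [2, 0, 0],
    [2, 0, 0],
    [0, 0, 0],
  ],
  gripper=[0.5, 0.5, 0.5, 0.5, 0.5],
)

```text
clock: 17.8
eef_pos: [562.5, -11.7, 48.3]
eef_rot: [0.264, 1.566, 0.124]
wrist_force: [-0.1, -0.3, -2.0]
finger_gap: 64.9
```

```bash
python3 -c "
from h import *
t=cal(-2,37)
go(t[0],t[1],35,-8.2)"
```

```text
t 17.8 pos [562.5 -11.7  48.3] phi -7.99 gap 64.9 F [-0.1 -0.3 -2. ] j6 [-0.09  0.05]
dp tool cm [ 1.32 -0.21 -0.2 ] turn [ 0.21  0.28 -0.07] dist 13.6
```

jog_arm(
  turn=[
    [0, 0.2, 0],
    [0, 0, 0],
    [0, 0, 0],
    [0, 0, 0],
  ],
  dp=[
    [0.5, -0.2, -0.2],
    [0.5, 0, 0],
    [0.25, 0, 0],
    [0, 0, 0],
  ],
  gripper=[0.5, 0.5, 0.5, 0.5],
)

```text
clock: 18.3
eef_pos: [561.2, -13.4, 37.1]
eef_rot: [0.319, 1.566, 0.18]
wrist_force: [-0.1, 0.7, -2.4]
finger_gap: 65.0
```

```bash
python3 -c "
from h import *
t=cal(-2,37)
go(t[0],t[1],35,-8.2)"
```

```text
t 18.3 pos [561.2 -13.4  37.1] phi -7.97 gap 65.0 F [-0.1  0.7 -2.4] j6 [-0.09  0.05]
dp tool cm [ 0.21 -0.02 -0.09] turn [ 0.23  0.25 -0.08] dist 2.3
```

jog_arm(
  turn=[
    [0, 0, 0],
    [0, 0, 0],
    [0, 0, 0],
  ],
  dp=[
    [0.15, 0, 0],
    [0.1, 0, 0],
    [0, 0, 0],
  ],
  gripper=[0.5, 0.5, 0.5],
)

```text
clock: 18.68
eef_pos: [561.4, -13.4, 34.8]
eef_rot: [0.289, 1.566, 0.15]
wrist_force: [0.2, 0.7, -2.0]
finger_gap: 64.8
```

jog_arm(
  turn=[
    [0, 0, 0],
    [0, 0, 0],
    [0, 0, 0],
    [0, 0, 0],
  ],
  dp=[
    [0, 0, 0],
    [0, 0, 0],
    [0, 0, 0],
    [0, 0, 0],
  ],
  gripper=[0, 0, 0, 0],
)

```text
clock: 19.18
eef_pos: [562.0, -13.5, 35.5]
eef_rot: [0.231, 1.564, 0.092]
wrist_force: [0.5, -0.7, -0.5]
finger_gap: 93.9
```

jog_arm(
  turn=[
    [0, 0, 0],
    [0, 0, 0],
    [0, 0, 0],
    [0, 0, 0],
    [0, 0, 0],
  ],
  dp=[
    [-1.5, 0, 0],
    [-3, 0, 0],
    [-5, 0, 0],
    [-4, 0, 0],
    [0, 0, 0],
  ],
  gripper=[0, 0, 0, 0, 0],
)

```text
clock: 19.8
eef_pos: [561.2, -13.5, 179.1]
eef_rot: [0.185, 1.562, 0.045]
wrist_force: [-0.3, -0.1, -0.2]
finger_gap: 94.0
```

```bash
cat >> meas.py <<'E'
def wr(fn):
    p,d,K,T=snap('wrist',fn); W=world(d,K,T); W[d<=0]=np.nan; cups(p,W); return p,d,K,T,W
def tocal(x,y):
    q=np.array([x,y])-CO; return q@CX,q@CY
def post(p,W):
    H,S,V=masks(p); b=(H>100)&(H<125)&(S>120)&(W[...,2]>85)&(W[...,2]<100)
    q=W[b][:,:2].astype(np.float32); r=cv2.minAreaRect(q); print('post',len(q),r,'cal',np.round(tocal(*r[0]),1))
E
python3 -c "
from meas import *
p,d,K,T,W=wr('w9'); post(p,W)
t=cal(35,135)
go(t[0],t[1],110,-8.2)"
```

```text
px (336, 147) minC [610.4  77.9] 12.5 fit [610.6  78.4] 11.7 ztop 93.9 hsv [ 75.   5. 231.] 14911
px (460, 235) minC [748.5 -68.9] 18.0 fit [748.9 -69.3] 16.8 ztop 80.3 hsv [114.  20.  87.] 1905
px (347, 371) minC [ 621.3 -225.1] 31.2 fit [ 622.3 -220.2] 31.2 ztop 47.4 hsv [120.  44.  22.] 409
post 558 ((610.5682983398438, 77.93992614746094), (15.828392028808594, 22.15768814086914), 82.10154724121094) cal [ 34.8 134.6]
t 19.85 pos [560.5 -13.5 177.2] phi -7.98 gap 94.2 F [-0.2  0.3  0.5] j6 [-0.09  0.05]
dp tool cm [6.76 9.77 3.66] turn [ 0.23  0.37 -0.09] dist 124.4
```

View pics/w9.png

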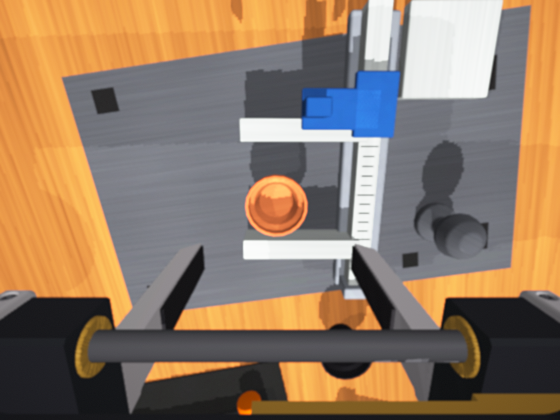

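```bash
python3 -c "
from meas import *
p,d,K,T,W=ld('w9'); H,S,V=masks(p); b=(H>100)&(H<125)&(S>120)
q=W[b]; c=np.array([tocal(*r[:2]) for r in q])
m=c[:,0]>50; print(np.percentile(q[m,2],[5,50,95]),c[m].min(0),c[m].max(0))
m=(c[:,0]<22); print(len(c[m]),q[m,2].max() if m.any() else 0)"
```

```text
[55.05222042 56.29517796 57.50223646] [ 50.05155508 108.86335749] [113.33486875 168.55762347]
0 0
```

jog_arm(
  turn=[
    [0.2, 0.4, 0],
    [0, 0, 0],
    [0, 0, 0],
    [0, 0, 0],
    [0, 0, 0],
  ],
  dp=[
    [0, 4.5, 1.8],
    [0, 4.5, 1.6],
    [1, 0.8, 0.2],
    [3, 0, 0],
    [0, 0, 0],
  ],
  gripper=[0.5, 0.5, 0.5, 0.5, 0.5],
)

```text
clock: 20.48
eef_pos: [608.5, 79.9, 131.8]
eef_rot: [-3.088, 1.562, 3.051]
wrist_force: [-0.3, 0.6, 0.1]
finger_gap: 48.9
```

```bash
python3 -c "
from meas import *
t=cal(35,134.6)
go(t[0],t[1],66,-8.2)"
```

```text
t 20.48 pos [608.5  79.9 131.8] phi -8.26 gap 48.9 F [-0.3  0.6  0.1] j6 [0.07 0.21]
dp tool cm [ 6.58 -0.16  0.31] turn [-0.06 -0.48  0.03] dist 65.8
```

jog_arm(
  turn=[
    [0, -0.4, 0],
    [0, 0, 0],
    [0, 0, 0],
    [0, 0, 0],
    [0, 0, 0],
  ],
  dp=[
    [0.5, -0.15, 0.3],
    [2, 0, 0],
    [2, 0, 0],
    [1, 0, 0],
    [0, 0, 0],
  ],
  gripper=[0.5, 0.5, 0.5, 0.5, 0.5],
)

```text
clock: 21.1
eef_pos: [612.8, 75.2, 78.9]
eef_rot: [0.049, 1.566, -0.097]
wrist_force: [0.7, -0.7, 0.1]
finger_gap: 47.3
```

```bash
python3 -c "
from meas import *
t=cal(35,134.6)
go(t[0],t[1],67,-8.2)"
```

```text
t 21.1 pos [612.8  75.2  78.9] phi -8.41 gap 47.3 F [ 0.7 -0.7  0.1] j6 [0.06 0.21]
dp tool cm [ 1.19  0.23 -0.25] turn [-0.21  0.26 -0.01] dist 12.4
```

jog_arm(
  turn=[
    [-0.2, 0.2, 0],
    [0, 0, 0],
    [0, 0, 0],
  ],
  dp=[
    [0.4, 0.25, -0.2],
    [0.6, 0, 0],
    [0, 0, 0],
  ],
  gripper=[0.5, 0.5, 0.5],
)

```text
clock: 21.48
eef_pos: [611.9, 78.2, 70.0]
eef_rot: [0.217, 1.568, 0.074]
wrist_force: [-0.8, 0.6, -0.4]
finger_gap: 47.0
```

```bash
python3 -c "
from meas import *
t=cal(35,134.6)
go(t[0],t[1],67,-8.15)"
```

```text
t 21.48 pos [611.9  78.2  70. ] phi -8.2 gap 47.0 F [-0.8  0.6 -0.4] j6 [0.07 0.21]
dp tool cm [ 0.3  -0.04 -0.11] turn [-0.05  0.18 -0.04] dist 3.2
```

jog_arm(
  turn=[
    [0, 0, 0],
    [0, 0, 0],
    [0, 0, 0],
    [0, 0, 0],
    [0, 0, 0],
  ],
  dp=[
    [0.2, 0, 0],
    [0, 0, 0],
    [0, 0, 0],
    [0, 0, 0],
    [0, 0, 0],
  ],
  gripper=[0.5, 0.9, 0.9, 0.9, 0.9],
  grip_force=12,
)

```text
clock: 22.1
eef_pos: [609.7, 78.6, 68.2]
eef_rot: [3.096, 1.568, 2.953]
wrist_force: [3.8, -1.0, -3.0]
finger_gap: 22.0
```

jog_arm(
  turn=[
    [0, 0, 0],
    [0, 0, 0],
    [0, 0, 0],
    [0, 0, 0],
    [0, 0, 0],
    [0, 0, 0],
  ],
  dp=[
    [0, -0.5, 0],
    [0, -0.7, 0],
    [0, -0.7, 0],
    [0, -0.5, 0],
    [0, -0.3, 0],
    [0, 0, 0],
  ],
  gripper=[0.9, 0.9, 0.9, 0.9, 0.9, 0.9],
)

```text
clock: 22.85
eef_pos: [605.6, 49.7, 68.2]
eef_rot: [2.949, 1.568, 2.806]
wrist_force: [-0.8, -0.1, -0.4]
finger_gap: 21.7
```

```bash
python3 -c "
from meas import *
t=cal(35,96)
go(t[0],t[1],67,-8.15)"
```

```text
t 22.85 pos [605.6  49.7  68.2] phi -8.21 gap 21.7 F [-0.8 -0.1 -0.4] j6 [0.02 0.16]
dp tool cm [ 0.12 -1.    0.11] turn [-0.06 -0.15 -0.03] dist 10.1
```

jog_arm(
  turn=[
    [0, 0, 0],
    [0, 0, 0],
    [0, 0, 0],
    [0, 0, 0],
  ],
  dp=[
    [0, -0.2, 0],
    [0, -0.2, 0],
    [0, -0.2, 0],
    [0, 0, 0],
  ],
  gripper=[0.9, 0.9, 0.9, 0.9],
)

```text
clock: 23.35
eef_pos: [604.7, 43.8, 68.2]
eef_rot: [2.863, 1.568, 2.72]
wrist_force: [-0.0, -0.4, 0.3]
finger_gap: 22.0
```

jog_arm(
  turn=[
    [0, 0, 0],
    [0, 0, 0],
  ],
  dp=[
    [0, -0.1, 0],
    [0, 0, 0],
  ],
  gripper=[0.9, 0.9],
)

```text
clock: 23.6
eef_pos: [604.6, 42.9, 68.2]
eef_rot: [2.818, 1.568, 2.675]
wrist_force: [-0.7, 0.6, 0.7]
finger_gap: 22.1
```

```bash
python3 -c "
from meas import *
t=cal(35,96)
go(t[0],t[1],67,-8.15)"
```

```text
t 23.6 pos [604.6  42.9  68.2] phi -8.18 gap 22.1 F [-0.7  0.6  0.7] j6 [0.01 0.15]
dp tool cm [ 0.12 -0.31  0.11] turn [-0.03 -0.14 -0.05] dist 3.5
```

jog_arm(
  turn=[
    [0, 0, 0],
    [0, 0, 0],
  ],
  dp=[
    [0, -0.1, 0],
    [0, -0.1, 0],
  ],
  gripper=[0.9, 0.9],
)

```text
clock: 23.85
eef_pos: [604.3, 41.1, 68.2]
eef_rot: [2.698, 1.568, 2.555]
wrist_force: [-1.3, 3.0, 0.2]
finger_gap: 22.0
```

jog_arm(
  turn=[
    [0, 0, 0],
  ],
  dp=[
    [0, -0.1, 0],
  ],
  gripper=[0.9],
)

```text
clock: 23.98
eef_pos: [604.3, 40.6, 68.2]
eef_rot: [2.383, 1.568, 2.24]
wrist_force: [0.9, 10.3, -1.2]
finger_gap: 21.7
```

jog_arm(
  turn=[
    [0, 0, 0],
  ],
  dp=[
    [0, -0.1, 0],
  ],
  gripper=[0.9],
)

```text
clock: 24.1
eef_pos: [604.3, 40.4, 68.2]
eef_rot: [2.057, 1.567, 1.914]
wrist_force: [1.9, 10.1, -1.8]
finger_gap: 21.7
```

jog_arm(
  turn=[
    [0, 0, 0],
    [0, 0, 0],
    [0, 0, 0],
    [0, 0, 0],
    [0, 0, 0],
    [0, 0, 0],
  ],
  dp=[
    [0, -0.05, 0],
    [0, -0.05, 0],
    [0, -0.05, 0],
    [0, -0.05, 0],
    [0, -0.05, 0],
    [0, -0.05, 0],
  ],
  gripper=[0.9, 0.9, 0.9, 0.9, 0.9, 0.9],
)

```text
clock: 24.85
eef_pos: [604.3, 40.5, 68.2]
eef_rot: [1.676, 1.562, 1.535]
wrist_force: [0.1, 7.5, -1.1]
finger_gap: 21.9
```

```bash
python3 -c "
from meas import *
t=cal(35,134.6)
go(t[0],t[1],67,-8.15)
p,d,K,T=snap('scene','s10'); cv2.imwrite('pics/s10z.png',cv2.resize(p[180:320,200:400],None,fx=3,fy=3)[:,:,::-1])
q=tocal(*manip.read_state()['eef_pos'][:2]); print(q)"
```

```text
t 24.85 pos [604.3  40.5  68.2] phi -8.1 gap 21.9 F [ 0.1  7.5 -1.1] j6 [0.   0.14]
dp tool cm [0.15 3.79 0.11] turn [ 0.05 -0.05 -0.47] dist 37.9
(np.float64(33.93549434963373), np.float64(96.70740761075997))
```

View pics/s10z.png

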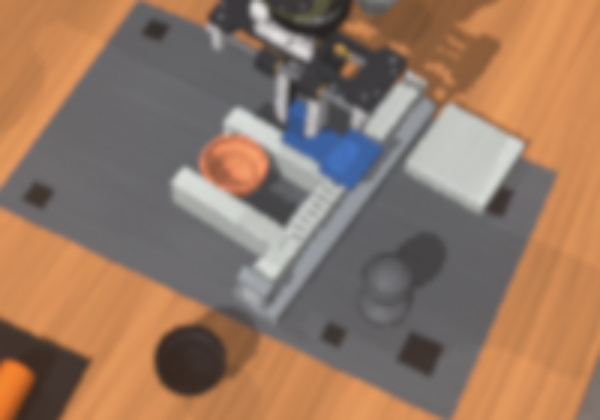

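jog_arm(
  turn=[
    [0, 0, -0.4],
    [0, 0, 0],
    [0, 0, 0],
    [0, 0, 0],
    [0, 0, 0],
    [0, 0, 0],
  ],
  dp=[
    [0, 0.3, 0],
    [0, 0.6, 0],
    [0, 0.9, 0],
    [0, 0.9, 0],
    [0, 0.8, 0],
    [0, 0, 0],
  ],
  gripper=[0.9, 0.9, 0.9, 0.9, 0.9, 0.9],
)

```text
clock: 25.65
eef_pos: [609.5, 77.0, 68.2]
eef_rot: [-2.753, 1.57, -2.895]
wrist_force: [-0.1, 1.3, -0.0]
finger_gap: 21.8
```

jog_arm(
  turn=[
    [0, 0, 0],
    [0, 0, 0],
    [0, 0, 0],
    [0, 0, 0],
    [0, 0, 0],
    [0, 0, 0],
    [0, 0, 0],
  ],
  dp=[
    [0, 0, 0],
    [0, 0, 0],
    [-1.5, 0, 0],
    [-3, 0, 0],
    [-4, 0, 0],
    [-3, -2, 0],
    [0, 0, 0],
  ],
  gripper=[0.5, 0.5, 0.5, 0.5, 0.5, 0, 0],
)

```text
clock: 26.52
eef_pos: [607.2, 56.1, 191.2]
eef_rot: [0.029, 1.568, -0.114]
wrist_force: [-0.2, 1.2, -0.5]
finger_gap: 63.4
```

```bash
python3 -c "
from meas import *
p,d,K,T,W=wr('w11'); post(p,W)
t=cal(-2,33)
go(t[0],t[1],120,-8.15)"
```

```text
px (38, 34) minC [402.7 260.6] 33.0 fit [403.  260.8] 32.2 ztop 46.9 hsv [ 19. 193. 171.] 1153
px (230, 15) minC [589.8 254.6] 29.6 fit [591.5 266.3] 31.5 ztop 47.3 hsv [ 75.   5. 205.] 458
px (298, 217) minC [610.5  76.7] 12.7 fit [610.6  77.2] 11.7 ztop 93.9 hsv [ 75.   5. 235.] 11495
px (412, 285) minC [749.3 -64.7] 19.4 fit [748.9 -69.8] 19.9 ztop 78.3 hsv [114.  21.  66.] 900
px (315, 382) minC [ 622.4 -216.3] 32.7 fit [ 622.5 -215.9] 32.0 ztop 47.6 hsv [130.   35.   30.5] 452
post 415 ((610.65380859375, 77.30243682861328), (15.283244132995605, 21.538665771484375), 82.21505737304688) cal [ 35. 134.]
t 26.57 pos [606.7  56.8 189.5] phi -8.12 gap 67.6 F [-0.7 -0.4  0.4] j6 [0.03 0.18]
dp tool cm [ 6.95 -8.01 -3.61] turn [0.03 0.02 0.01] dist 112.0
```

View pics/w11.png

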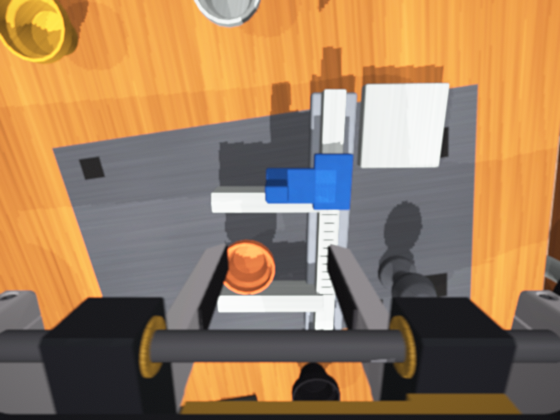

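```bash
cat >> meas.py <<'E'
RNG={'copper':((3,16),(100,256)),'brass':((17,30),(100,256)),'steel':((0,180),(0,60))}
def one(p,W,name,c0,r=60):
    H,S,V=masks(p); (h0,h1),(s0,s1)=RNG[name]
    m=(H>=h0)&(H<=h1)&(S>=s0)&(S<=s1)&(V>40)&(W[...,2]>41)&(W[...,2]<52)&(np.hypot(W[...,0]-c0[0],W[...,1]-c0[1])<r)
    k=W[m]; hull=cv2.convexHull(k[:,:2].astype(np.float32))[:,0]
    A=np.c_[2*hull,np.ones(len(hull))]; s=np.linalg.lstsq(A,(hull**2).sum(1),rcond=None)[0]
    rr=np.sqrt(s[2]+s[0]**2+s[1]**2); c,R=cv2.minEnclosingCircle(hull); print(name,len(k),'fit',s[:2].round(1),rr.round(1),'minC',np.round(c,1),round(R,1),'cal',np.round(tocal(*s[:2]),1)); return s[:2]
E
python3 -c "
from meas import *
p,d,K,T,W=ld('w11'); c=one(p,W,'copper',cal(-2,33))
t=cal(-2,33);print(t)
go(c[0],c[1],120,-8.15)"
```

```text
copper 448 fit [561.4 -18. ] 33.3 minC [560.9 -18.8] 34.8 cal [-0.3 32.7]
[559.69844887 -17.44975913]
t 26.57 pos [606.7  56.8 189.5] phi -8.12 gap 67.6 F [-0.7 -0.4  0.4] j6 [0.03 0.18]
dp tool cm [ 6.95 -8.04 -3.43] turn [0.03 0.02 0.01] dist 111.7
```

jog_arm(
  turn=[
    [0, 0, 0],
    [0, 0, 0],
    [0, 0, 0],
    [0, 0, 0],
    [0, 0, 0],
  ],
  dp=[
    [0, -4, -1.7],
    [0, -4, -1.7],
    [3, 0, 0],
    [4, 0, 0],
    [0, 0, 0],
  ],
  gripper=[0, 0, 0, 0, 0],
)

```text
clock: 27.2
eef_pos: [558.1, -17.3, 112.9]
eef_rot: [-3.138, 1.564, 3.004]
wrist_force: [-0.8, 0.9, 0.7]
finger_gap: 94.3
```

```bash
python3 -c "
from meas import *
go(561,-17.8,34,-8.15)"
```

```text
t 27.2 pos [558.1 -17.3 112.9] phi -8.06 gap 94.3 F [-0.8  0.9  0.7] j6 [-0.1   0.04]
dp tool cm [ 7.89 -0.01  0.34] turn [ 0.09 -0.39  0.  ] dist 79.0
```

jog_arm(
  turn=[
    [0, -0.4, 0],
    [0, 0, 0],
    [0, 0, 0],
    [0, 0, 0],
    [0, 0, 0],
  ],
  dp=[
    [1, 0, 0.2],
    [2, 0, 0],
    [2, 0, 0],
    [1.5, 0, 0],
    [0, 0, 0],
  ],
  gripper=[0, 0, 0, 0, 0],
)

```text
clock: 27.82
eef_pos: [562.9, -16.4, 49.2]
eef_rot: [0.058, 1.564, -0.082]
wrist_force: [0.4, 1.0, 0.2]
finger_gap: 93.8
```

```bash
python3 -c "
from meas import *
go(561,-17.8,34,-8.15)"
```

```text
t 27.82 pos [562.9 -16.4  49.2] phi -7.97 gap 93.8 F [0.4 1.  0.2] j6 [-0.09  0.04]
dp tool cm [ 1.51 -0.16 -0.18] turn [ 0.18  0.39 -0.02] dist 15.3
```

jog_arm(
  turn=[
    [0.1, 0.4, 0],
    [0, 0, 0],
    [0, 0, 0],
    [0, 0, 0],
  ],
  dp=[
    [0.4, -0.2, -0.2],
    [0.6, 0, 0],
    [0.5, 0, 0],
    [0, 0, 0],
  ],
  gripper=[0, 0, 0, 0],
)

```text
clock: 28.32
eef_pos: [561.6, -18.3, 34.9]
eef_rot: [0.25, 1.569, 0.109]
wrist_force: [-0.2, -0.8, 0.7]
finger_gap: 94.1
```

jog_arm(
  turn=[
    [0, 0, 0],
    [0, 0, 0],
    [0, 0, 0],
    [0, 0, 0],
    [0, 0, 0],
  ],
  dp=[
    [0, 0, 0],
    [0, 0, 0],
    [0, 0, 0],
    [0, 0, 0],
    [0, 0, 0],
  ],
  gripper=[0.5, 0.5, 0.5, 0.5, 0.5],
  grip_force=30,
)

```text
clock: 28.95
eef_pos: [561.7, -18.3, 35.3]
eef_rot: [0.203, 1.568, 0.062]
wrist_force: [-0.9, 0.3, -0.7]
finger_gap: 64.5
```

```bash
python3 -c "
from meas import *
go(621.5,-217.5,150,-8.15)"
```

```text
t 28.95 pos [561.7 -18.3  35.3] phi -8.08 gap 64.5 F [-0.9  0.3 -0.7] j6 [-0.1   0.04]
dp tool cm [-11.45 -18.87   8.75] turn [ 0.07  0.14 -0.03] dist 237.5
```

jog_arm(
  turn=[
    [0, 0, 0],
    [0, 0, 0],
    [0, 0, 0],
    [0, 0, 0],
    [0, 0, 0],
    [0, 0, 0],
    [0, 0, 0],
    [0, 0, 0],
  ],
  dp=[
    [-1.5, 0, 0],
    [-3, 0, 0],
    [-4, 0, 0],
    [-3, 0, 0],
    [0, -4.5, 2],
    [0, -5, 2.3],
    [0, -5, 2.3],
    [0, -3, 1.5],
  ],
  gripper=[0.5, 0.5, 0.5, 0.5, 0.5, 0.5, 0.5, 0.5],
)

```text
clock: 29.95
eef_pos: [618.4, -205.9, 162.3]
eef_rot: [0.008, 1.564, -0.129]
wrist_force: [-0.3, 0.5, -2.0]
finger_gap: 64.7
```

```bash
python3 -c "
from meas import *
go(621.5,-217.5,120,-8.15)
p,d,K,T,W=wr('w12')"
```

```text
t 29.95 pos [ 618.4 -205.9  162.3] phi -7.82 gap 64.7 F [-0.3  0.5 -2. ] j6 [-0.38 -0.24]
dp tool cm [ 4.23 -1.1   0.44] turn [ 0.33  0.39 -0.  ] dist 43.9
px (246, 66) minC [589.7 -90.6] 79.9 fit [ 580.7 -104.8] 71.5 ztop 53.6 hsv [ 75.   5. 168.] 7428
px (409, 36) minC [748.8 -70. ] 17.6 fit [748.8 -70.1] 17.1 ztop 80.1 hsv [114.  20.  92.] 3213
px (281, 198) minC [ 623.2 -212.1] 31.8 fit [ 622.2 -217.3] 32.2 ztop 47.5 hsv [ 12. 170. 121.] 348
```

View pics/w12.png

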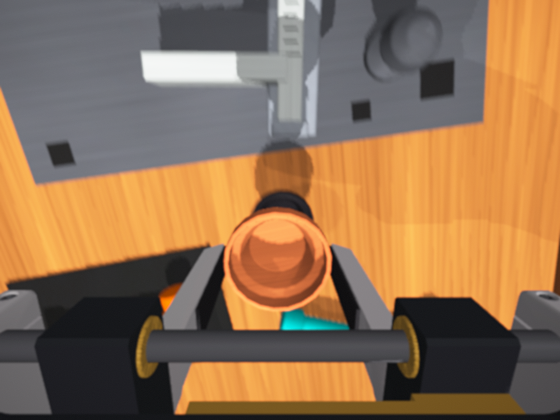

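```bash
cat >> meas.py <<'E'
def held(p,W,name):
    s=manip.read_state()['eef_pos']; H,S,V=masks(p); (h0,h1),(s0,s1)=RNG[name]
    m=(H>=h0)&(H<=h1)&(S>=s0)&(S<=s1)&(W[...,2]>s[2]+5)&(W[...,2]<s[2]+18)&(np.hypot(W[...,0]-s[0],W[...,1]-s[1])<50)
    k=W[m]; z=np.percentile(k[:,2],95); k=k[k[:,2]>z-6]; hull=cv2.convexHull(k[:,:2].astype(np.float32))[:,0]
    A=np.c_[2*hull,np.ones(len(hull))]; t=np.linalg.lstsq(A,(hull**2).sum(1),rcond=None)[0]
    print('held',len(k),'rel tcp',(t[:2]-s[:2]).round(1),'r',np.sqrt(t[2]+t[0]**2+t[1]**2).round(1),'ztop rel',(z-s[2]).round(1))
E
python3 -c "
from meas import *
p,d,K,T,W=ld('w12'); held(p,W,'copper')"
```

```text
held 2012 rel tcp [3.5 4.8] r 33.9 ztop rel 12.0
```

jog_arm(
  turn=[
    [0.3, 0.4, 0],
    [0, 0, 0],
    [0, 0, 0],
    [0, 0, 0],
  ],
  dp=[
    [0, -1.1, 0.4],
    [2, 0, 0],
    [2, 0, 0],
    [0, 0, 0],
  ],
  gripper=[0.5, 0.5, 0.5, 0.5],
)

```text
clock: 30.5
eef_pos: [620.5, -219.8, 119.8]
eef_rot: [-3.063, 1.569, 3.076]
wrist_force: [0.2, -0.2, -2.3]
finger_gap: 64.7
```

```bash
python3 -c "
from meas import *
go(621.8,-217.5,85,-8.15)"
```

```text
t 30.5 pos [ 620.5 -219.8  119.8] phi -8.22 gap 64.7 F [ 0.2 -0.2 -2.3] j6 [-0.4  -0.25]
dp tool cm [3.48 0.24 0.1 ] turn [-0.07 -0.1   0.01] dist 34.9
```

```bash
python3 -c "
from meas import *
p,d,K,T=snap('wrist','w13'); W=world(d,K,T); held(p,W,'copper'); go(621.8,-217.5,85,-8.15)"
```

```text
held 1958 rel tcp [3.3 1.7] r 34.3 ztop rel 11.0
t 30.55 pos [ 621.  -219.9  121. ] phi -8.22 gap 65.2 F [ 0.   0.4 -1.9] j6 [-0.4  -0.25]
dp tool cm [3.6  0.25 0.05] turn [-0.07 -0.02  0.03] dist 36.1
```

jog_arm(
  turn=[
    [0, 0, 0],
    [0, 0, 0],
    [0, 0, 0],
    [0, 0, 0],
  ],
  dp=[
    [0.5, 0.15, 0],
    [1.5, 0, 0],
    [1.5, 0, 0],
    [0, 0, 0],
  ],
  gripper=[0.5, 0.5, 0.5, 0.5],
)

```text
clock: 31.05
eef_pos: [621.4, -217.4, 84.4]
eef_rot: [-0.822, 1.57, -0.964]
wrist_force: [-0.5, 0.4, -2.2]
finger_gap: 65.1
```

```bash
python3 -c "
from meas import *
go(620.8,-218.2,52,-8.15)"
```

```text
t 31.05 pos [ 621.4 -217.4   84.4] phi -8.15 gap 65.1 F [-0.5  0.4 -2.2] j6 [-0.39 -0.25]
dp tool cm [ 3.24 -0.08 -0.05] turn [-0.    0.03  0.04] dist 32.4
```

jog_arm(
  turn=[
    [0, 0, 0],
    [0, 0, 0],
    [0, 0, 0],
    [0, 0, 0],
  ],
  dp=[
    [0.8, -0.08, 0],
    [0.8, 0, 0],
    [0.6, 0, 0],
    [0, 0, 0],
  ],
  gripper=[0.5, 0.5, 0.5, 0.5],
)

```text
clock: 31.55
eef_pos: [621.5, -218.5, 61.1]
eef_rot: [-0.621, 1.569, -0.764]
wrist_force: [0.4, -0.0, -2.5]
finger_gap: 64.8
```

jog_arm(
  turn=[
    [0, 0, 0],
    [0, 0, 0],
  ],
  dp=[
    [0.3, 0, 0],
    [0.2, 0, 0],
  ],
  gripper=[0.5, 0.5],
)

```text
clock: 31.8
eef_pos: [621.8, -218.7, 56.3]
eef_rot: [-0.484, 1.569, -0.627]
wrist_force: [0.2, -0.3, -1.9]
finger_gap: 64.9
```

```bash
python3 -c "
from meas import *
go(620.8,-218.2,51.3,-8.15)"
```

```text
t 31.8 pos [ 621.8 -218.7   56.3] phi -8.17 gap 64.9 F [ 0.2 -0.3 -1.9] j6 [-0.39 -0.25]
dp tool cm [ 0.5   0.03 -0.11] turn [-0.02  0.11  0.06] dist 5.1
```

jog_arm(
  turn=[
    [0, 0, 0],
    [0, 0, 0],
  ],
  dp=[
    [0.2, 0, -0.05],
    [0.15, 0, 0],
  ],
  gripper=[0.5, 0.5],
)

```text
clock: 32.05
eef_pos: [621.4, -218.6, 52.8]
eef_rot: [-0.438, 1.568, -0.58]
wrist_force: [-0.2, -0.3, -2.9]
finger_gap: 64.6
```

jog_arm(
  turn=[
    [0, 0, 0],
    [0, 0, 0],
  ],
  dp=[
    [0.1, 0, 0],
    [0.05, 0, 0],
  ],
  gripper=[0.5, 0.5],
)

```text
clock: 32.3
eef_pos: [621.4, -218.6, 51.4]
eef_rot: [-0.423, 1.568, -0.566]
wrist_force: [-2.3, 1.7, 2.0]
finger_gap: 64.5
```

jog_arm(
  turn=[
    [0, 0, 0],
    [0, 0, 0],
    [0, 0, 0],
    [0, 0, 0],
    [0, 0, 0],
    [0, 0, 0],
    [0, 0, 0],
    [0, 0, 0],
  ],
  dp=[
    [0, 0, 0],
    [0, 0, 0],
    [0, 0, 0],
    [0, 0, 0],
    [-2, 0, 0],
    [-4, 0, 0],
    [-5, 0, 0],
    [-5, 0, 0],
  ],
  gripper=[0, 0, 0, 0, 0, 0, 0, 0],
)

```text
clock: 33.3
eef_pos: [620.1, -218.0, 217.6]
eef_rot: [-1.696, 1.57, -1.839]
wrist_force: [0.9, -0.3, 0.3]
finger_gap: 94.2
```

```bash
python3 -c "
from meas import *
p,d,K,T,W=wr('w14')
go(402,262,200,-8.15)
p,d,K,T,W=top('t14'); print([circ(W,u,v) for u,v in((183,229),(216,260),(213,205))])"
```

```text
px (249, 62) minC [590.4 -88.5] 80.4 fit [593.4 -80.1] 76.2 ztop 53.5 hsv [ 75.   3. 232.] 5492
px (384, 38) minC [749.4 -71.1] 17.8 fit [749.  -70.4] 17.0 ztop 80.2 hsv [114.  20.  90.] 2207
px (278, 200) minC [ 622.9 -217.6] 33.0 fit [ 622.7 -217.5] 32.6 ztop 63.2 hsv [ 10. 180. 216.] 1773
t 33.35 pos [ 621.8 -218.7  225.8] phi -8.16 gap 93.7 F [-0.6  0.4  5.8] j6 [-0.39 -0.25]
dp tool cm [  2.17  44.47 -28.6 ] turn [-0.01  0.56  0.17] dist 529.2
[(array([0., 0.]), 0.0, np.float64(nan), 0), (array([401.1, 260.4]), 33.3, np.float64(42.5), 101), (array([590.5, 265.6]), 33.3, np.float64(44.5), 92)]
  return _methods._mean(a, axis=axis, dtype=dtype,
  ret = ret.dtype.type(ret / rcount)
```

View pics/w14.png

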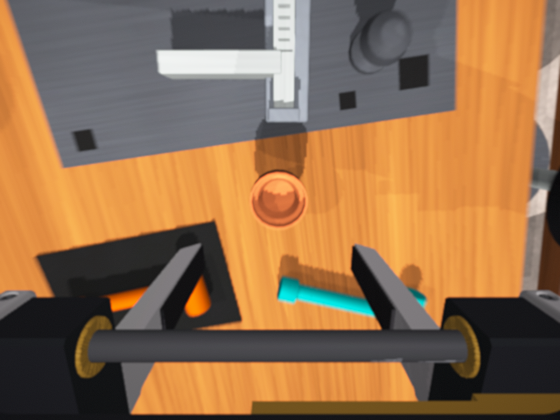

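View pics/t14.png

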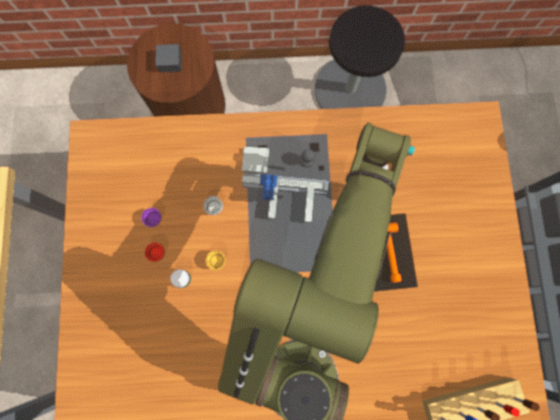

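jog_arm(
  turn=[
    [0, 0.5, 0.2],
    [0, 0, 0],
    [0, 0, 0],
    [0, 0, 0],
    [0, 0, 0],
    [0, 0, 0],
    [0, 0, 0],
    [0, 0, 0],
  ],
  dp=[
    [0, 3, -2],
    [0, 5, -3.3],
    [0, 5, -3.3],
    [0, 5, -3.3],
    [0, 5, -3.3],
    [0, 5, -3.3],
    [0, 5, -3.3],
    [0, 5, -3.3],
  ],
  gripper=[0, 0, 0, 0, 0, 0, 0, 0],
)

```text
clock: 34.4
eef_pos: [421.6, 202.1, 227.7]
eef_rot: [0.222, 1.561, 0.073]
wrist_force: [1.7, 0.7, -0.2]
finger_gap: 94.2
```

```bash
python3 -c "
from meas import *
go(402,262,150,-8.15)"
```

```text
t 34.4 pos [421.6 202.1 227.7] phi -8.51 gap 94.2 F [ 1.7  0.7 -0.2] j6 [0.37 0.52]
dp tool cm [ 7.76  5.62 -2.9 ] turn [-0.36  0.55 -0.12] dist 100.1
```

jog_arm(
  turn=[
    [-0.3, 0.5, 0],
    [0, 0, 0],
    [0, 0, 0],
  ],
  dp=[
    [0, 2.7, -1.3],
    [0, 2.2, -1.1],
    [0, 0, 0],
  ],
  gripper=[0, 0, 0],
)

```text
clock: 34.78
eef_pos: [402.0, 258.5, 230.1]
eef_rot: [0.927, 1.566, 0.789]
wrist_force: [0.1, -0.4, -0.6]
finger_gap: 93.9
```

```bash
python3 -c "
from meas import *
p,d,K,T,W=wr('w15'); c=one(p,W,'brass',(402,262))
go(c[0],c[1],60,-8.15)"
```

```text
px (282, 20) minC [438.  461.2] 31.7 fit [438.8 467.5] 31.9 ztop 47.6 hsv [  1. 242. 221.] 399
px (211, 94) minC [346.7 382.5] 27.8 fit [346.7 382.3] 27.3 ztop 61.7 hsv [130.   2. 245.] 2503
px (432, 165) minC [590.9 268.3] 33.5 fit [591.  268.3] 32.7 ztop 47.9 hsv [ 70.   7. 162.] 839
px (275, 193) minC [402.1 262.2] 32.8 fit [402.1 262.3] 32.5 ztop 47.5 hsv [ 20. 193. 234.] 538
px (485, 276) minC [644.9  80.2] 51.1 fit [647.7  66.1] 50.5 ztop 57.6 hsv [ 75.   6. 149.] 1837
px (397, 388) minC [544.1 -59.4] 26.1 fit [541.6 -59.3] 21.9 ztop 50.0 hsv [ 70.   5. 188.] 587
brass 450 fit [402.1 262.3] 32.5 minC [402.1 262.2] 32.8 cal [-197.7  287.5]
t 34.83 pos [402.3 257.7 230.1] phi -7.92 gap 93.8 F [ 0.6 -0.5  0.7] j6 [0.49 0.63]
dp tool cm [17.01  0.38 -0.14] turn [ 0.23  0.18 -0.23] dist 170.2
```

jog_arm(
  turn=[
    [0.2, 0.2, -0.2],
    [0, 0, 0],
    [0, 0, 0],
    [0, 0, 0],
    [0, 0, 0],
    [0, 0, 0],
    [0, 0, 0],
  ],
  dp=[
    [0, 0.4, -0.1],
    [2.5, 0, 0],
    [3.5, 0, 0],
    [3.5, 0, 0],
    [3, 0, 0],
    [2, 0, 0],
    [0, 0, 0],
  ],
  gripper=[0, 0, 0, 0, 0, 0, 0],
)

```text
clock: 35.7
eef_pos: [405.0, 257.7, 82.6]
eef_rot: [0.546, 1.569, 0.395]
wrist_force: [0.5, 0.6, -0.2]
finger_gap: 94.2
```

```bash
python3 -c "
from meas import *
go(402.1,262.3,35,-8.15)"
```

```text
t 35.7 pos [405.  257.7  82.6] phi -8.63 gap 94.2 F [ 0.5  0.6 -0.2] j6 [0.49 0.64]
dp tool cm [ 4.76  0.41 -0.36] turn [-0.48  0.07 -0.04] dist 47.9
```

jog_arm(
  turn=[
    [-0.4, 0, 0],
    [0, 0, 0],
    [0, 0, 0],
    [0, 0, 0],
    [0, 0, 0],
  ],
  dp=[
    [0.3, 0.45, -0.35],
    [1.5, 0, 0],
    [1.6, 0, 0],
    [1.2, 0, 0],
    [0, 0, 0],
  ],
  gripper=[0, 0, 0, 0, 0],
)

```text
clock: 36.33
eef_pos: [403.1, 263.1, 35.2]
eef_rot: [0.591, 1.567, 0.447]
wrist_force: [0.5, 0.1, -0.4]
finger_gap: 94.5
```

```bash
python3 -c "
from meas import *
go(402.1,262.3,35,-8.15)"
```

```text
t 36.33 pos [403.1 263.1  35.2] phi -8.26 gap 94.5 F [ 0.5  0.1 -0.4] j6 [0.5  0.65]
dp tool cm [ 0.02 -0.09 -0.09] turn [-0.11  0.17 -0.12] dist 1.3
```

jog_arm(
  turn=[
    [0, 0, 0],
    [0, 0, 0],
    [0, 0, 0],
    [0, 0, 0],
    [0, 0, 0],
  ],
  dp=[
    [0, -0.05, 0],
    [0, 0, 0],
    [0, 0, 0],
    [0, 0, 0],
    [0, 0, 0],
  ],
  gripper=[0.5, 0.5, 0.5, 0.5, 0.5],
  grip_force=30,
)

```text
clock: 36.95
eef_pos: [403.3, 262.7, 35.9]
eef_rot: [0.619, 1.566, 0.475]
wrist_force: [0.2, -0.4, -2.8]
finger_gap: 66.1
```

jog_arm(
  turn=[
    [0, 0, 0],
    [0, 0, 0],
    [0, 0, 0],
    [0, 0, 0],
    [0, 0, 0],
  ],
  dp=[
    [-1, 0, 0],
    [-2.5, 0, 0],
    [-4, 0, 0],
    [-3, 0, 0],
    [0, 0, 0],
  ],
  gripper=[0.5, 0.5, 0.5, 0.5, 0.5],
)

```text
clock: 37.58
eef_pos: [402.5, 262.2, 145.6]
eef_rot: [0.609, 1.567, 0.465]
wrist_force: [-0.0, 0.5, -4.2]
finger_gap: 66.0
```

```bash
python3 -c "
from h import *
t=cal(-2,37);print(t)
go(t[0],t[1],140,-8.2)"
```

```text
[560.26550942 -13.49015784]
t 37.58 pos [402.5 262.2 145.6] phi -8.26 gap 66.0 F [-0.   0.5 -4.2] j6 [0.5  0.65]
dp tool cm [  0.57 -25.02  19.57] turn [-0.06  0.19 -0.13] dist 317.7
```

jog_arm(
  turn=[
    [0, 0.2, -0.1],
    [0, 0, 0],
    [0, 0, 0],
    [0, 0, 0],
    [0, 0, 0],
    [0, 0, 0],
    [0, 0, 0],
    [0, 0, 0],
  ],
  dp=[
    [0, -2, 1.6],
    [0, -4, 3.1],
    [0, -4, 3.1],
    [0, -4, 3.1],
    [0, -4, 3.1],
    [0, -4, 3.1],
    [0, -2, 1.6],
    [0, 0, 0],
  ],
  gripper=[0.5, 0.5, 0.5, 0.5, 0.5, 0.5, 0.5, 0.5],
)

```text
clock: 38.58
eef_pos: [553.4, -11.0, 133.9]
eef_rot: [-2.995, 1.558, -3.137]
wrist_force: [0.1, 0.5, -3.3]
finger_gap: 65.8
```

```bash
python3 -c "
from h import *
t=cal(-2,37);print(t)
go(t[0],t[1],100,-8.2)"
```

```text
[560.26550942 -13.49015784]
t 38.58 pos [553.4 -11.  133.9] phi -8.17 gap 65.8 F [ 0.1  0.5 -3.3] j6 [-0.09  0.06]
dp tool cm [ 3.38 -0.15  0.76] turn [ 0.03 -0.72  0.11] dist 34.7
```

jog_arm(
  turn=[
    [0, -0.7, 0.1],
    [0, 0, 0],
    [0, 0, 0],
    [0, 0, 0],
    [0, 0, 0],
  ],
  dp=[
    [0, -0.1, 0.5],
    [2, 0, 0],
    [2.5, 0, 0],
    [2, 0, 0],
    [0, 0, 0],
  ],
  gripper=[0.5, 0.5, 0.5, 0.5, 0.5],
)

```text
clock: 39.2
eef_pos: [556.7, -8.7, 65.0]
eef_rot: [2.421, 1.57, 2.283]
wrist_force: [-0.2, -0.5, -2.3]
finger_gap: 66.1
```

```bash
python3 -c "
from h import *
t=cal(-2,37);print(t)
go(t[0],t[1],36,-8.2)"
```

```text
[560.26550942 -13.49015784]
t 39.2 pos [556.7  -8.7  65. ] phi -7.92 gap 66.1 F [-0.2 -0.5 -2.3] j6 [-0.08  0.06]
dp tool cm [ 2.9  -0.43  0.42] turn [ 0.28 -0.03 -0.03] dist 29.6
```

jog_arm(
  turn=[
    [0.2, 0, 0],
    [0, 0, 0],
    [0, 0, 0],
    [0, 0, 0],
    [0, 0, 0],
  ],
  dp=[
    [0, -0.45, 0.35],
    [1, 0, 0],
    [1, 0, 0],
    [0.6, 0, 0],
    [0, 0, 0],
  ],
  gripper=[0.5, 0.5, 0.5, 0.5, 0.5],
)

```text
clock: 39.83
eef_pos: [560.6, -13.3, 39.1]
eef_rot: [0.315, 1.568, 0.174]
wrist_force: [-0.0, 0.3, -3.2]
finger_gap: 65.8
```

```bash
python3 -c "
from h import *
t=cal(-2,37)
go(t[0],t[1],36,-8.2)"
```

```text
t 39.83 pos [560.6 -13.3  39.1] phi -8.08 gap 65.8 F [-0.   0.3 -3.2] j6 [-0.09  0.05]
dp tool cm [ 0.31 -0.02 -0.03] turn [ 0.12  0.13 -0.04] dist 3.1
```

jog_arm(
  turn=[
    [0, 0, 0],
    [0, 0, 0],
    [0, 0, 0],
  ],
  dp=[
    [0.2, 0, 0],
    [0.1, 0, 0],
    [0, 0, 0],
  ],
  gripper=[0.5, 0.5, 0.5],
)

```text
clock: 40.2
eef_pos: [560.8, -13.3, 36.3]
eef_rot: [0.266, 1.568, 0.125]
wrist_force: [0.4, -1.3, -3.2]
finger_gap: 65.7
```

jog_arm(
  turn=[
    [0, 0, 0],
    [0, 0, 0],
    [0, 0, 0],
    [0, 0, 0],
  ],
  dp=[
    [0.05, 0, 0],
    [0, 0, 0],
    [0, 0, 0],
    [0, 0, 0],
  ],
  gripper=[0.5, 0, 0, 0],
)

```text
clock: 40.7
eef_pos: [561.6, -13.4, 36.8]
eef_rot: [0.177, 1.566, 0.036]
wrist_force: [0.2, 0.2, 0.3]
finger_gap: 92.0
```

jog_arm(
  turn=[
    [0, 0, 0],
    [0, 0, 0],
    [0, 0, 0],
    [0, 0, 0],
    [0, 0, 0],
    [0, 0, 0],
    [0, 0, 0],
  ],
  dp=[
    [-1.5, 0, 0],
    [-3, 0, 0],
    [-5, 0, 0],
    [0, 4.5, 1.8],
    [0, 4.5, 1.7],
    [0, 0.7, 0.2],
    [0, 0, 0],
  ],
  gripper=[0, 0, 0, 0.5, 0.5, 0.5, 0.5],
)

```text
clock: 41.58
eef_pos: [613.4, 79.1, 142.9]
eef_rot: [0.187, 1.559, 0.045]
wrist_force: [-0.6, -0.2, -0.1]
finger_gap: 57.3
```

```bash
python3 -c "
from meas import *
p,d,K,T,W=wr('w16'); post(p,W); one(p,W,'brass',cal(-2,37))
t=cal(35,134.5)
go(t[0],t[1],68,-8.15)"
```

```text
px (217, 23) minC [590.5 261.4] 32.0 fit [591.3 267.4] 32.4 ztop 47.4 hsv [ 75.   5. 204.] 702
px (305, 215) minC [610.6  77. ] 12.5 fit [610.5  77.2] 11.3 ztop 94.4 hsv [106. 165. 216.] 9499
px (249, 302) minC [562.6 -13.6] 33.0 fit [562.6 -13.4] 32.1 ztop 47.3 hsv [ 19. 191. 174.] 621
px (325, 379) minC [ 641.3 -125.3] 17.5 fit [ 640.9 -127. ] 16.6 ztop 54.5 hsv [105.   15.5 209.5] 898
post 545 ((611.084716796875, 77.67108917236328), (14.689143180847168, 21.011301040649414), 82.22980499267578) cal [ 35.4 134.4]
brass 390 fit [562.6 -13.4] 32.1 minC [562.6 -13.6] 33.0 cal [ 0.3 37.4]
t 41.62 pos [613.4  78.8 143. ] phi -8.2 gap 53.6 F [ 0.2 -0.7 -0.2] j6 [0.07 0.21]
dp tool cm [ 7.5  -0.16 -0.33] turn [-0.04  0.66 -0.13] dist 75.1
```

View pics/w16.png

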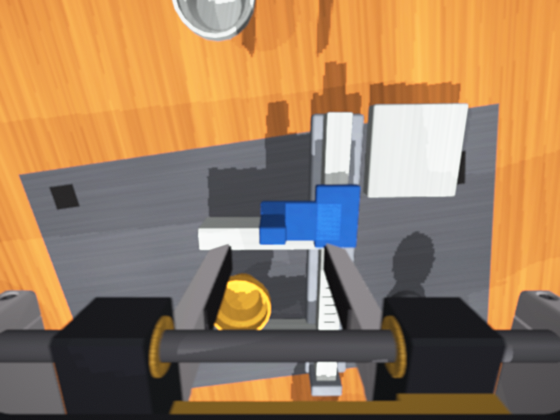

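Brass stands at (cal 0.3, 37.4). Go down onto the post.

jog_arm(
  turn=[
    [0, 0.6, -0.1],
    [0, 0, 0],
    [0, 0, 0],
    [0, 0, 0],
    [0, 0, 0],
  ],
  dp=[
    [0.5, -0.1, -0.3],
    [2, 0, 0],
    [2, 0, 0],
    [1.5, 0, 0],
    [0, 0, 0],
  ],
  gripper=[0.5, 0.5, 0.5, 0.5, 0.5],
)

```text
clock: 42.25
eef_pos: [608.4, 73.9, 81.1]
eef_rot: [-2.956, 1.569, -3.103]
wrist_force: [0.7, -0.4, 0.7]
finger_gap: 47.0
```

```bash
python3 -c "
from meas import *
t=cal(35,134.5)
go(t[0],t[1],68,-8.15)"
```

```text
t 42.25 pos [608.4  73.9  81.1] phi -8.46 gap 47.0 F [ 0.7 -0.4  0.7] j6 [0.06 0.21]
dp tool cm [1.31 0.42 0.17] turn [-0.31 -0.1   0.02] dist 13.8
```

jog_arm(
  turn=[
    [-0.3, -0.1, 0],
    [0, 0, 0],
    [0, 0, 0],
  ],
  dp=[
    [0.3, 0.42, 0.15],
    [0.9, 0, 0],
    [0, 0, 0],
  ],
  gripper=[0.5, 0.5, 0.5],
)

```text
clock: 42.62
eef_pos: [611.2, 78.0, 69.6]
eef_rot: [0.042, 1.569, -0.1]
wrist_force: [-0.0, -0.4, 0.2]
finger_gap: 47.1
```

```bash
python3 -c "
from meas import *
t=cal(35,134.5)
go(t[0],t[1],68,-8.15)"
```

```text
t 42.62 pos [611.2  78.   69.6] phi -8.15 gap 47.1 F [-0.  -0.4  0.2] j6 [0.07 0.21]
dp tool cm [ 0.16 -0.02 -0.04] turn [-0.   0.1 -0. ] dist 1.7
```

jog_arm(
  turn=[
    [0, 0, 0],
    [0, 0, 0],
    [0, 0, 0],
    [0, 0, 0],
  ],
  dp=[
    [0, 0, 0],
    [0, 0, 0],
    [0, 0, 0],
    [0, 0, 0],
  ],
  gripper=[0.9, 0.9, 0.9, 0.9],
  grip_force=12,
)

```text
clock: 43.12
eef_pos: [609.6, 78.3, 70.1]
eef_rot: [-3.038, 1.569, 3.103]
wrist_force: [4.7, -1.2, -3.3]
finger_gap: 21.9
```

jog_arm(
  turn=[
    [0, 0, 0],
    [0, 0, 0],
    [0, 0, 0],
    [0, 0, 0],
    [0, 0, 0],
    [0, 0, 0],
  ],
  dp=[
    [0, -0.5, 0],
    [0, -0.7, 0],
    [0, -0.7, 0],
    [0, -0.6, 0],
    [0, -0.4, 0],
    [0, -0.2, 0],
  ],
  gripper=[0.9, 0.9, 0.9, 0.9, 0.9, 0.9],
)

```text
clock: 43.88
eef_pos: [605.0, 45.5, 70.1]
eef_rot: [2.96, 1.569, 2.818]
wrist_force: [-0.2, 1.1, -1.2]
finger_gap: 22.0
```

jog_arm(
  turn=[
    [0, 0, 0],
    [0, 0, 0],
    [0, 0, 0],
  ],
  dp=[
    [0, -0.1, 0],
    [0, -0.1, 0],
    [0, -0.1, 0],
  ],
  gripper=[0.9, 0.9, 0.9],
)

```text
clock: 44.25
eef_pos: [604.6, 42.9, 70.1]
eef_rot: [2.662, 1.569, 2.52]
wrist_force: [1.5, 3.7, -0.9]
finger_gap: 21.9
```

jog_arm(
  turn=[
    [0, 0, 0],
    [0, 0, 0],
  ],
  dp=[
    [0, -0.1, 0],
    [0, -0.1, 0],
  ],
  gripper=[0.9, 0.9],
)

```text
clock: 44.5
eef_pos: [604.4, 41.0, 70.1]
eef_rot: [2.569, 1.569, 2.428]
wrist_force: [-0.5, 3.4, -0.7]
finger_gap: 22.1
```

jog_arm(
  turn=[
    [0, 0, 0],
  ],
  dp=[
    [0, -0.1, 0],
  ],
  gripper=[0.9],
)

```text
clock: 44.62
eef_pos: [604.2, 40.0, 70.1]
eef_rot: [2.548, 1.569, 2.407]
wrist_force: [0.3, 2.5, -0.9]
finger_gap: 21.7
```

jog_arm(
  turn=[
    [0, 0, 0],
  ],
  dp=[
    [0, -0.1, 0],
  ],
  gripper=[0.9],
)

```text
clock: 44.75
eef_pos: [604.1, 39.4, 70.1]
eef_rot: [2.243, 1.568, 2.101]
wrist_force: [1.9, 9.6, -1.6]
finger_gap: 21.7
```

jog_arm(
  turn=[
    [0, 0, 0],
  ],
  dp=[
    [0, -0.08, 0],
  ],
  gripper=[0.9],
)

```text
clock: 44.88
eef_pos: [604.1, 39.4, 70.2]
eef_rot: [1.952, 1.567, 1.81]
wrist_force: [1.0, 9.6, -2.3]
finger_gap: 22.0
```

Clamped (≈9.6 N). Hold, then open.

jog_arm(
  turn=[
    [0, 0, 0],
    [0, 0, 0],
    [0, 0, 0],
    [0, 0, 0],
    [0, 0, 0],
    [0, 0, 0],
  ],
  dp=[
    [0, -0.05, 0],
    [0, -0.05, 0],
    [0, -0.05, 0],
    [0, -0.05, 0],
    [0, -0.05, 0],
    [0, -0.05, 0],
  ],
  gripper=[0.9, 0.9, 0.9, 0.9, 0.9, 0.9],
)

```text
clock: 45.62
eef_pos: [604.1, 39.4, 70.2]
eef_rot: [1.621, 1.563, 1.481]
wrist_force: [-0.7, 7.3, -1.4]
finger_gap: 21.9
```

jog_arm(
  turn=[
    [0, 0, -0.4],
    [0, 0, 0],
    [0, 0, 0],
    [0, 0, 0],
    [0, 0, 0],
    [0, 0, 0],
  ],
  dp=[
    [0, 0.3, 0],
    [0, 0.6, 0],
    [0, 0.9, 0],
    [0, 0.9, 0],
    [0, 0.8, 0],
    [0, 0, 0],
  ],
  gripper=[0.9, 0.9, 0.9, 0.9, 0.9, 0.9],
)

```text
clock: 46.38
eef_pos: [609.3, 75.7, 70.1]
eef_rot: [-2.242, 1.57, -2.382]
wrist_force: [0.3, 1.4, -0.4]
finger_gap: 22.2
```

jog_arm(
  turn=[
    [0, 0, 0],
    [0, 0, 0],
    [0, 0, 0],
    [0, 0, 0],
    [0, 0, 0],
    [0, 0, 0],
    [0, 0, 0],
  ],
  dp=[
    [0, 0, 0],
    [0, 0, 0],
    [-1.5, 0, 0],
    [-3, 0, 0],
    [-4, 0, 0],
    [0, -4, -1.7],
    [0, 0, 0],
  ],
  gripper=[0.5, 0.5, 0.5, 0.5, 0.5, 0, 0],
)

```text
clock: 47.25
eef_pos: [587.1, 36.9, 163.0]
eef_rot: [-0.094, 1.567, -0.236]
wrist_force: [0.2, -0.3, 0.1]
finger_gap: 63.6
```

```bash
python3 -c "
from meas import *
p,d,K,T,W=wr('w17'); post(p,W); c=one(p,W,'brass',cal(-2,33))
go(c[0],c[1],110,-8.15)"
```

```text
px (328, 164) minC [610.3  74.4] 12.6 fit [610.3  74.6] 11.6 ztop 94.3 hsv [ 90.   9. 224.] 9915
px (280, 290) minC [592.8 -53.9] 80.6 fit [581.1 -59.6] 73.8 ztop 49.5 hsv [ 60.   2. 245.] 3523
px (443, 282) minC [748.6 -66.5] 17.6 fit [748.9 -67.7] 16.4 ztop 79.5 hsv [114.  21.  71.] 1340
px (332, 388) minC [ 625.5 -200.5] 27.9 fit [ 623.1 -214.6] 31.1 ztop 63.1 hsv [ 10. 168. 121.] 959
post 552 ((610.1469116210938, 74.42915344238281), (16.00875473022461, 21.816532135009766), 82.1523666381836) cal [ 34.9 131.1]
brass 703 fit [560.3 -19.1] 33.3 minC [560.4 -20. ] 34.9 cal [-1.1 31.4]
t 47.3 pos [588.   38.  163.4] phi -8.05 gap 67.6 F [0.  0.3 0.3] j6 [0.   0.14]
dp tool cm [ 5.33 -6.05 -1.97] turn [ 0.1   0.29 -0.01] dist 82.9
```

View pics/w17.png

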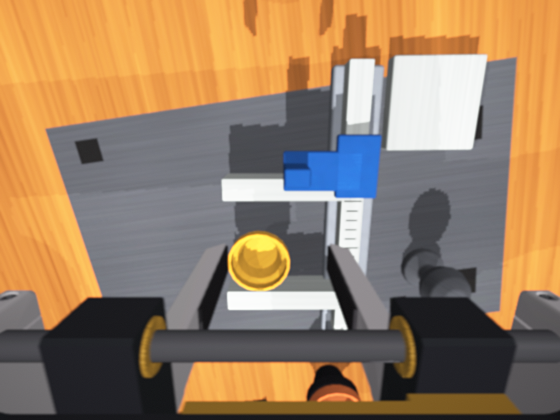

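jog_arm(
  turn=[
    [0, 0.2, 0],
    [0, 0, 0],
    [0, 0, 0],
    [0, 0, 0],
    [0, 0, 0],
  ],
  dp=[
    [0, -3, -1],
    [0, -2.9, -0.9],
    [2, 0, 0],
    [3, 0, 0],
    [0, 0, 0],
  ],
  gripper=[0, 0, 0, 0, 0],
)

```text
clock: 47.92
eef_pos: [562.9, -17.0, 115.3]
eef_rot: [0.185, 1.565, 0.046]
wrist_force: [-0.6, 0.3, 0.2]
finger_gap: 94.2
```

```bash
python3 -c "
from meas import *
go(561.2,-18,35,-8.15)"
```

```text
t 47.92 pos [562.9 -17.  115.3] phi -7.95 gap 94.2 F [-0.6  0.3  0.2] j6 [-0.1   0.04]
dp tool cm [ 8.03 -0.13 -0.2 ] turn [ 0.2   0.31 -0.06] dist 80.3
```

jog_arm(
  turn=[
    [0.2, 0.3, 0],
    [0, 0, 0],
    [0, 0, 0],
    [0, 0, 0],
    [0, 0, 0],
  ],
  dp=[
    [0.5, -0.1, -0.2],
    [2, 0, 0],
    [2.3, 0, 0],
    [1.5, 0, 0],
    [0, 0, 0],
  ],
  gripper=[0, 0, 0, 0, 0],
)

```text
clock: 48.55
eef_pos: [563.9, -16.7, 55.6]
eef_rot: [0.235, 1.564, 0.093]
wrist_force: [0.5, 0.2, 0.9]
finger_gap: 94.1
```

```bash
python3 -c "
from meas import *
go(561.2,-18,35,-8.15)"
```

```text
t 48.55 pos [563.9 -16.7  55.6] phi -8.1 gap 94.1 F [0.5 0.2 0.9] j6 [-0.1   0.05]
dp tool cm [ 2.06 -0.17 -0.26] turn [ 0.05  0.37 -0.09] dist 20.8
```

jog_arm(
  turn=[
    [0, 0.3, 0],
    [0, 0, 0],
    [0, 0, 0],
    [0, 0, 0],
  ],
  dp=[
    [0.3, -0.15, -0.25],
    [0.8, 0, 0],
    [0.7, 0, 0],
    [0.1, 0, 0],
  ],
  gripper=[0, 0, 0, 0],
)

```text
clock: 49.05
eef_pos: [562.0, -17.9, 37.3]
eef_rot: [0.437, 1.567, 0.296]
wrist_force: [0.7, -0.6, 0.4]
finger_gap: 93.8
```

```bash
python3 -c "
from meas import *
go(561.2,-18,35,-8.15)"
```

```text
t 49.05 pos [562.  -17.9  37.3] phi -8.11 gap 93.8 F [ 0.7 -0.6  0.4] j6 [-0.1   0.04]
dp tool cm [ 0.23 -0.02 -0.08] turn [ 0.04  0.2  -0.09] dist 2.5
```

jog_arm(
  turn=[
    [0, 0, 0],
    [0, 0, 0],
    [0, 0, 0],
    [0, 0, 0],
    [0, 0, 0],
  ],
  dp=[
    [0.2, 0, -0.05],
    [0, 0, 0],
    [0, 0, 0],
    [0, 0, 0],
    [0, 0, 0],
  ],
  gripper=[0, 0.5, 0.5, 0.5, 0.5],
  grip_force=30,
)

```text
clock: 49.68
eef_pos: [561.6, -17.8, 35.5]
eef_rot: [0.445, 1.567, 0.304]
wrist_force: [0.7, -0.7, -0.5]
finger_gap: 66.1
```

jog_arm(
  turn=[
    [0, 0, 0],
    [0, 0, 0],
    [0, 0, 0],
    [0, 0, 0],
    [0, 0, 0],
    [0, 0, 0],
    [0, 0, 0],
    [0, 0, 0],
  ],
  dp=[
    [-1.5, 0, 0],
    [-3, 0, 0],
    [-4, 0, 0],
    [-3, 0, 0],
    [0, -4.5, 2],
    [0, -5, 2.3],
    [0, -5, 2.3],
    [0, -3, 1.5],
  ],
  gripper=[0.5, 0.5, 0.5, 0.5, 0.5, 0.5, 0.5, 0.5],
)

```text
clock: 50.68
eef_pos: [617.7, -205.7, 161.7]
eef_rot: [0.154, 1.564, 0.017]
wrist_force: [-0.3, 0.5, -2.6]
finger_gap: 65.9
```

```bash
python3 -c "
from meas import *
go(621.4,-218.4,130,-8.15)"
```

```text
t 50.67 pos [ 617.7 -205.7  161.7] phi -7.85 gap 65.9 F [-0.3  0.5 -2.6] j6 [-0.38 -0.24]
dp tool cm [ 3.17 -1.21  0.51] turn [ 0.3   0.4  -0.06] dist 34.4
```

jog_arm(
  turn=[
    [0.3, 0.4, 0],
    [0, 0, 0],
    [0, 0, 0],
    [0, 0, 0],
  ],
  dp=[
    [0, -1.1, 0.4],
    [2, 0, 0],
    [1.5, 0, 0],
    [0, 0, 0],
  ],
  gripper=[0.5, 0.5, 0.5, 0.5],
)

```text
clock: 51.18
eef_pos: [619.3, -216.5, 124.2]
eef_rot: [2.482, 1.568, 2.339]
wrist_force: [-0.9, 0.0, -3.4]
finger_gap: 66.0
```

```bash
python3 -c "
from meas import *
go(621.4,-218.4,90,-8.15)
p,d,K,T,W=wr('w18'); held(p,W,'brass')"
```

```text
t 51.17 pos [ 619.3 -216.5  124.2] phi -8.19 gap 66.0 F [-0.9  0.  -3.4] j6 [-0.39 -0.25]
dp tool cm [ 3.42 -0.16  0.24] turn [-0.04 -0.14 -0.11] dist 34.4
px (232, 49) minC [589.2 -91.4] 80.0 fit [ 580.8 -104.9] 73.4 ztop 53.6 hsv [ 75.   3. 234.] 9327
px (427, 18) minC [748.1 -74.3] 18.0 fit [748.9 -71.9] 16.8 ztop 79.4 hsv [113.  20.  89.] 2636
px (281, 201) minC [ 623.  -214.8] 32.4 fit [ 622.5 -217.2] 32.5 ztop 63.3 hsv [ 12. 170. 240.] 1211
px (277, 249) minC [ 619.9 -217.7] 21.4 fit [ 619.9 -217.8] 21.0 ztop 109.4 hsv [ 19. 193. 203.] 2729
held 2045 rel tcp [ 0.4 -0.6] r 33.0 ztop rel 11.1
```

View pics/w18.png

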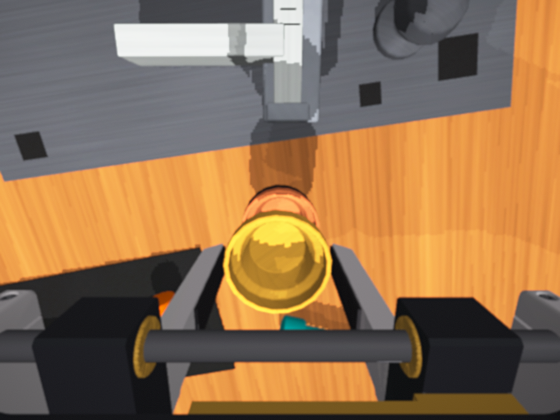

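jog_arm(
  turn=[
    [0, 0, 0],
    [0, 0, 0],
    [0, 0, 0],
    [0, 0, 0],
  ],
  dp=[
    [0.3, -0.12, 0.25],
    [1.3, 0, 0],
    [1.2, 0, 0],
    [0, 0, 0],
  ],
  gripper=[0.5, 0.5, 0.5, 0.5],
)

```text
clock: 51.72
eef_pos: [622.3, -217.3, 95.7]
eef_rot: [1.939, 1.569, 1.797]
wrist_force: [-0.9, 0.4, -2.6]
finger_gap: 66.1
```

```bash
python3 -c "
from meas import *
go(621.8,-218,67.5,-8.15)"
```

```text
t 51.73 pos [ 622.3 -217.3   95.7] phi -8.12 gap 66.1 F [-0.9  0.4 -2.6] j6 [-0.39 -0.25]
dp tool cm [ 2.82 -0.08 -0.04] turn [ 0.03 -0.03 -0.08] dist 28.2
```

jog_arm(
  turn=[
    [0, 0, 0],
    [0, 0, 0],
    [0, 0, 0],
    [0, 0, 0],
  ],
  dp=[
    [0.7, -0.06, 0],
    [0.8, 0, 0],
    [0.5, 0, 0],
    [0, 0, 0],
  ],
  gripper=[0.5, 0.5, 0.5, 0.5],
)

```text
clock: 52.22
eef_pos: [622.3, -218.1, 74.5]
eef_rot: [1.745, 1.569, 1.603]
wrist_force: [-0.4, -0.2, -2.2]
finger_gap: 66.0
```

jog_arm(
  turn=[
    [0, 0, 0],
    [0, 0, 0],
  ],
  dp=[
    [0.3, 0, 0],
    [0.1, 0, 0],
  ],
  gripper=[0.5, 0.5],
)

```text
clock: 52.48
eef_pos: [622.5, -218.1, 70.6]
eef_rot: [1.264, 1.569, 1.122]
wrist_force: [0.7, 1.5, -2.8]
finger_gap: 65.9
```

```bash
python3 -c "
from meas import *
go(621.8,-218,67.5,-8.15)"
```

```text
t 52.48 pos [ 622.5 -218.1   70.6] phi -8.13 gap 65.9 F [ 0.7  1.5 -2.8] j6 [-0.39 -0.25]
dp tool cm [ 0.31  0.   -0.07] turn [ 0.02  0.02 -0.07] dist 3.2
```

jog_arm(
  turn=[
    [0, 0, 0],
    [0, 0, 0],
  ],
  dp=[
    [0.15, 0, 0],
    [0.15, 0, 0],
  ],
  gripper=[0.5, 0.5],
)

```text
clock: 52.72
eef_pos: [622.6, -218.2, 67.8]
eef_rot: [0.897, 1.569, 0.755]
wrist_force: [-0.0, -0.3, -2.3]
finger_gap: 66.1
```

jog_arm(
  turn=[
    [0, 0, 0],
  ],
  dp=[
    [0.1, 0, 0],
  ],
  gripper=[0.5],
)

```text
clock: 52.85
eef_pos: [622.9, -218.1, 67.4]
eef_rot: [0.673, 1.569, 0.531]
wrist_force: [-3.4, 2.4, 9.0]
finger_gap: 65.9
```

Home (contact at 67.4). Release and look.

jog_arm(
  turn=[
    [0, 0, 0],
    [0, 0, 0],
    [0, 0, 0],
    [0, 0, 0],
    [0, 0, 0],
    [0, 0, 0],
    [0, 0, 0],
    [0, 0, 0],
  ],
  dp=[
    [-0.02, 0, 0],
    [0, 0, 0],
    [0, 0, 0],
    [0, 0, 0],
    [-2, 0, 0],
    [-4, 0, 0],
    [-5, 0, 0],
    [-4, 0, 0],
  ],
  gripper=[0, 0, 0, 0, 0, 0, 0, 0],
)

```text
clock: 53.85
eef_pos: [621.9, -218.1, 224.3]
eef_rot: [1.262, 1.569, 1.12]
wrist_force: [-0.6, 0.2, 0.0]
finger_gap: 94.1
```

```bash
python3 -c "
from meas import *
p,d,K,T,W=wr('w19')
go(590.8,268,200,-8.15)
p,d,K,T,W=top('t19'); print([circ(W,u,v) for u,v in((213,205),)])"
```

```text
px (248, 63) minC [589.3 -91.1] 80.1 fit [592.7 -81.7] 75.5 ztop 53.6 hsv [ 75.   3. 232.] 5289
px (380, 40) minC [748.6 -70.5] 17.5 fit [749.  -70.5] 16.8 ztop 80.2 hsv [114.  20.  90.] 2083
px (277, 200) minC [ 623.6 -218.2] 32.9 fit [ 623.8 -218.2] 32.6 ztop 78.9 hsv [ 19. 193. 214.] 2900
t 53.9 pos [ 623.1 -218.6  230.4] phi -8.14 gap 94.5 F [ 1.  -0.2  5.7] j6 [-0.39 -0.25]
dp tool cm [  2.94  47.72 -10.11] turn [0.01 0.44 0.03] dist 488.6
[(array([589. , 266.4]), 33.5, np.float64(44.8), 95)]
```

View pics/w19.png

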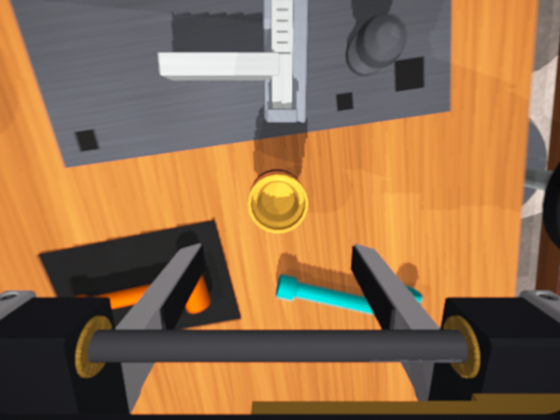

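View pics/t19.png

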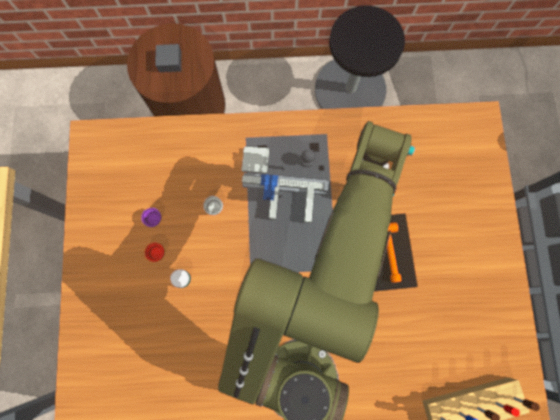

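jog_arm(
  turn=[
    [0, 0.4, 0],
    [0, 0, 0],
    [0, 0, 0],
    [0, 0, 0],
    [0, 0, 0],
    [0, 0, 0],
    [0, 0, 0],
    [0, 0, 0],
  ],
  dp=[
    [0, 3, -0.7],
    [0, 5.7, -1.2],
    [0, 5.7, -1.2],
    [0, 5.7, -1.2],
    [0, 5.7, -1.2],
    [0, 5.7, -1.2],
    [0, 5.7, -1.2],
    [0, 5, -1],
  ],
  gripper=[0, 0, 0, 0, 0, 0, 0, 0],
)

```text
clock: 54.95
eef_pos: [593.2, 221.4, 232.4]
eef_rot: [-0.056, 1.566, -0.204]
wrist_force: [0.1, -0.7, 0.4]
finger_gap: 93.9
```

```bash
python3 -c "
from meas import *
go(590.8,268,150,-8.15)"
```

```text
t 54.95 pos [593.2 221.4 232.4] phi -8.48 gap 93.9 F [ 0.1 -0.7  0.4] j6 [0.3  0.45]
dp tool cm [ 8.24  4.58 -0.97] turn [-0.33  0.27  0.02] dist 94.7
```

jog_arm(
  turn=[
    [-0.3, 0.3, 0],
    [0, 0, 0],
    [0, 0, 0],
  ],
  dp=[
    [0, 2.4, -0.5],
    [0, 1.6, -0.4],
    [0, 0, 0],
  ],
  gripper=[0, 0, 0],
)

```text
clock: 55.32
eef_pos: [588.7, 266.5, 233.2]
eef_rot: [-2.935, 1.57, -3.073]
wrist_force: [0.4, 0.7, 0.1]
finger_gap: 94.0
```

```bash
python3 -c "
from meas import *
p,d,K,T,W=wr('w20')
go(590.8,268,60,-8.15)"
```

```text
px (111, 31) minC [439.1 468.4] 33.5 fit [439.2 468.2] 32.7 ztop 47.1 hsv [  0.  242.  169.5] 1070
px (223, 22) minC [559.2 478.7] 32.8 fit [559.6 480.7] 32.6 ztop 47.6 hsv [139. 186. 161.] 469
px (55, 125) minC [346.9 382.3] 28.4 fit [346.9 382.2] 27.5 ztop 61.3 hsv [130.   3. 241.] 2777
px (256, 179) minC [568.1 290.1] 32.9 fit [568.3 290.1] 32.6 ztop 47.6 hsv [ 60.   6. 198.] 511
px (341, 311) minC [646.8  86.5] 46.5 fit [644.1  83.4] 39.3 ztop 58.4 hsv [108. 202. 163.] 1755
px (326, 387) minC [596.6 -21.1] 78.0 fit [597.5 -20. ] 69.9 ztop 47.1 hsv [ 70.    6.  154.5] 1098
px (407, 393) minC [739.1 -50.8] 7.5 fit [740.2 -51.8] 6.3 ztop 69.9 hsv [113.  23.  40.] 225
t 55.38 pos [588.9 265.8 233.3] phi -7.99 gap 94.0 F [-0.8 -0.9  0. ] j6 [0.37 0.51]
dp tool cm [17.33  0.24  0.16] turn [ 0.16 -0.02  0.01] dist 173.3
```

View pics/w20.png

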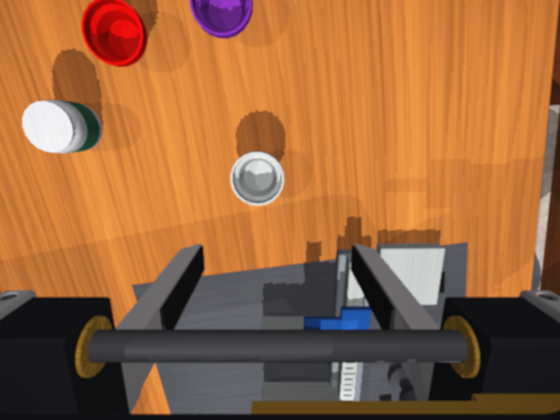

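jog_arm(
  turn=[
    [0.1, 0, 0],
    [0, 0, 0],
    [0, 0, 0],
    [0, 0, 0],
    [0, 0, 0],
    [0, 0, 0],
    [0, 0, 0],
    [0, 0, 0],
  ],
  dp=[
    [0, 2, -2.3],
    [0, 0, 0],
    [2.5, 0, 0],
    [3.5, 0, 0],
    [3.5, 0, 0],
    [3, 0, 0],
    [2, 0, 0],
    [0, 0, 0],
  ],
  gripper=[0, 0, 0, 0, 0, 0, 0, 0],
)

```text
clock: 56.38
eef_pos: [574.2, 277.2, 86.0]
eef_rot: [-0.13, 1.567, -0.283]
wrist_force: [-0.4, 0.3, 0.6]
finger_gap: 94.1
```

```bash
python3 -c "
from meas import *
go(568.2,290.1,35,-8.15)
p,d,K,T,W=wr('w21')"
```

```text
t 56.38 pos [574.2 277.2  86. ] phi -8.76 gap 94.1 F [-0.4  0.3  0.6] j6 [0.39 0.55]
dp tool cm [ 5.1   1.18 -0.8 ] turn [-0.61  0.19  0.03] dist 52.9
px (46, 24) minC [443.7 449.9] 24.8 fit [440.3 465.4] 30.0 ztop 47.0 hsv [  0. 245. 148.] 1033
px (264, 222) minC [567.8 290. ] 33.0 fit [567.8 290.2] 32.7 ztop 47.3 hsv [ 72.   6. 178.] 1526
px (193, 258) minC [522.8 286.5] 10.5 fit [521.3 286.4] 10.2 ztop 109.8 hsv [135.  19.  87.] 581
px (361, 258) minC [627.5 270.6] 10.5 fit [628.2 270. ] 10.4 ztop 109.6 hsv [135.  21.  65.] 560
px (404, 387) minC [668.5 116. ] 18.3 fit [666.8 115.1] 15.2 ztop 46.7 hsv [ 70.   5. 114.] 447
```

View pics/w21.png

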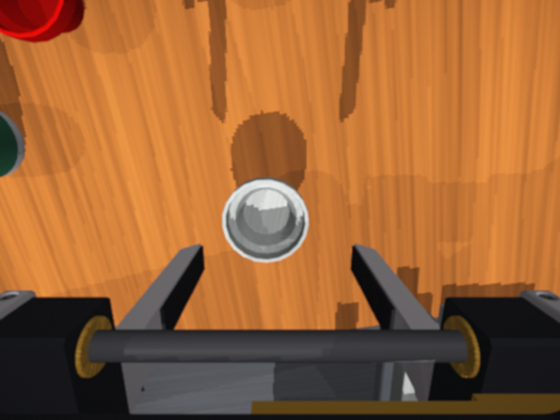

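Steel upright at (567.9, 290.1); it was knocked before I arrived. Align and grasp.

jog_arm(
  turn=[
    [-0.6, 0.2, 0],
    [0, 0, 0],
    [0, 0, 0],
    [0, 0, 0],
    [0, 0, 0],
    [0, 0, 0],
  ],
  dp=[
    [0, 1.2, -0.8],
    [0, 0, 0],
    [1.5, 0, 0],
    [2, 0, 0],
    [1, 0, 0],
    [0, 0, 0],
  ],
  gripper=[0, 0, 0, 0, 0, 0],
)

```text
clock: 57.18
eef_pos: [569.2, 291.2, 41.0]
eef_rot: [0.454, 1.567, 0.312]
wrist_force: [-0.1, -0.2, -0.0]
finger_gap: 93.9
```

```bash
python3 -c "
from meas import *
go(567.9,290.1,35,-8.15)"
```

```text
t 57.17 pos [569.2 291.2  41. ] phi -8.14 gap 93.9 F [-0.1 -0.2 -0. ] j6 [0.42 0.56]
dp tool cm [ 0.6  -0.13 -0.12] turn [ 0.01  0.19 -0.1 ] dist 6.2
```

jog_arm(
  turn=[
    [0, 0, 0],
    [0, 0, 0],
    [0, 0, 0],
    [0, 0, 0],
    [0, 0, 0],
    [0, 0, 0],
  ],
  dp=[
    [0.5, -0.1, -0.1],
    [0, 0, 0],
    [0, 0, 0],
    [0, 0, 0],
    [0, 0, 0],
    [0, 0, 0],
  ],
  gripper=[0, 0.5, 0.5, 0.5, 0.5, 0.5],
  grip_force=30,
)

```text
clock: 57.92
eef_pos: [568.5, 290.5, 36.6]
eef_rot: [0.489, 1.566, 0.347]
wrist_force: [-0.2, 0.4, -1.0]
finger_gap: 65.4
```

jog_arm(
  turn=[
    [0, 0, 0],
    [0, 0, 0],
    [0, 0, 0],
    [0, 0, 0],
    [0, 0, 0],
  ],
  dp=[
    [-1, 0, 0],
    [-2.5, 0, 0],
    [-4, 0, 0],
    [-4, 0, 0],
    [0, 0, 0],
  ],
  gripper=[0.5, 0.5, 0.5, 0.5, 0.5],
)

```text
clock: 58.55
eef_pos: [567.6, 290.1, 156.8]
eef_rot: [0.486, 1.566, 0.344]
wrist_force: [-0.1, 0.3, -3.5]
finger_gap: 65.5
```

```bash
python3 -c "
from h import *
t=cal(-2,37);print(t)
go(t[0],t[1],150,-8.2)"
```

```text
[560.26550942 -13.49015784]
t 58.55 pos [567.6 290.1 156.8] phi -8.15 gap 65.5 F [-0.1  0.3 -3.5] j6 [0.42 0.56]
dp tool cm [  0.62 -30.16   3.57] turn [ 0.05  0.24 -0.13] dist 303.8
```

jog_arm(
  turn=[
    [0, 0.2, -0.1],
    [0, 0, 0],
    [0, 0, 0],
    [0, 0, 0],
    [0, 0, 0],
    [0, 0, 0],
    [0, 0, 0],
    [0, 0, 0],
  ],
  dp=[
    [0, -2.5, 0.3],
    [0, -5, 0.6],
    [0, -5, 0.6],
    [0, -5, 0.6],
    [0, -5, 0.6],
    [0, -4.5, 0.6],
    [0, -2, 0.2],
    [0, 0, 0],
  ],
  gripper=[0.5, 0.5, 0.5, 0.5, 0.5, 0.5, 0.5, 0.5],
)

```text
clock: 59.55
eef_pos: [553.5, -18.9, 146.1]
eef_rot: [-2.864, 1.555, -3.009]
wrist_force: [-0.3, -0.3, -3.0]
finger_gap: 65.6
```

```bash
python3 -c "
from h import *
t=cal(-2,37);print(t)
go(t[0],t[1],100,-8.2)"
```

```text
[560.26550942 -13.49015784]
t 59.55 pos [553.5 -18.9 146.1] phi -8.32 gap 65.6 F [-0.3 -0.3 -3. ] j6 [-0.1   0.05]
dp tool cm [4.6  0.65 0.66] turn [-0.12 -0.88  0.25] dist 46.9
```

jog_arm(
  turn=[
    [-0.1, -0.9, 0.2],
    [0, 0, 0],
    [0, 0, 0],
    [0, 0, 0],
    [0, 0, 0],
    [0, 0, 0],
  ],
  dp=[
    [0, 0.6, 0.5],
    [1, 0, 0],
    [2.5, 0, 0],
    [2.5, 0, 0],
    [2, 0, 0],
    [0, 0, 0],
  ],
  gripper=[0.5, 0.5, 0.5, 0.5, 0.5, 0.5],
)

```text
clock: 60.3
eef_pos: [557.9, -9.3, 59.5]
eef_rot: [-2.94, 1.568, -3.077]
wrist_force: [1.1, -1.0, -1.3]
finger_gap: 65.5
```

```bash
python3 -c "
from h import *
t=cal(-2,37);print(t)
go(t[0],t[1],36.5,-8.2)"
```

```text
[560.26550942 -13.49015784]
t 60.3 pos [557.9  -9.3  59.5] phi -7.89 gap 65.5 F [ 1.1 -1.  -1.3] j6 [-0.08  0.06]
dp tool cm [ 2.3  -0.39  0.29] turn [ 0.31 -0.14  0.03] dist 23.5
```

jog_arm(
  turn=[
    [0.3, -0.1, 0],
    [0, 0, 0],
    [0, 0, 0],
    [0, 0, 0],
    [0, 0, 0],
  ],
  dp=[
    [0, -0.4, 0.25],
    [0.8, 0, 0],
    [0.8, 0, 0],
    [0.4, 0, 0],
    [0, 0, 0],
  ],
  gripper=[0.5, 0.5, 0.5, 0.5, 0.5],
)

```text
clock: 60.92
eef_pos: [560.9, -13.4, 39.8]
eef_rot: [-0.171, 1.569, -0.313]
wrist_force: [-0.2, -0.2, -2.1]
finger_gap: 65.5
```

```bash
python3 -c "
from h import *
t=cal(-2,37)
go(t[0],t[1],36.5,-8.2)"
```

```text
t 60.92 pos [560.9 -13.4  39.8] phi -8.16 gap 65.5 F [-0.2 -0.2 -2.1] j6 [-0.09  0.05]
dp tool cm [ 0.33 -0.02 -0.06] turn [0.04 0.11 0.02] dist 3.3
```

jog_arm(
  turn=[
    [0, 0, 0],
    [0, 0, 0],
    [0, 0, 0],
  ],
  dp=[
    [0.2, 0, 0],
    [0.12, 0, 0],
    [0, 0, 0],
  ],
  gripper=[0.5, 0.5, 0.5],
)

```text
clock: 61.3
eef_pos: [561.1, -13.4, 36.8]
eef_rot: [-0.109, 1.568, -0.252]
wrist_force: [0.7, -0.1, -2.4]
finger_gap: 65.9
```

jog_arm(
  turn=[
    [0, 0, 0],
    [0, 0, 0],
    [0, 0, 0],
    [0, 0, 0],
  ],
  dp=[
    [0.03, 0, 0],
    [0, 0, 0],
    [0, 0, 0],
    [0, 0, 0],
  ],
  gripper=[0.5, 0, 0, 0],
)

```text
clock: 61.8
eef_pos: [561.7, -13.4, 37.3]
eef_rot: [-0.047, 1.567, -0.189]
wrist_force: [-0.0, 1.0, 1.0]
finger_gap: 91.7
```

jog_arm(
  turn=[
    [0, 0, 0],
    [0, 0, 0],
    [0, 0, 0],
    [0, 0, 0],
    [0, 0, 0],
    [0, 0, 0],
    [0, 0, 0],
  ],
  dp=[
    [-1.5, 0, 0],
    [-3, 0, 0],
    [-5, 0, 0],
    [0, 4.5, 1.8],
    [0, 4.3, 1.5],
    [0, 0.5, 0.2],
    [0, 0, 0],
  ],
  gripper=[0, 0, 0, 0.5, 0.5, 0.5, 0.5],
)

```text
clock: 62.68
eef_pos: [611.1, 75.4, 143.0]
eef_rot: [0.108, 1.561, -0.036]
wrist_force: [-0.4, -0.4, -0.3]
finger_gap: 57.0
```

```bash
python3 -c "
from meas import *
p,d,K,T,W=wr('w22'); post(p,W)
t=cal(35,131)
go(t[0],t[1],68,-8.15)"
```

```text
px (306, 204) minC [610.2  74.1] 12.7 fit [609.7  74.3] 11.7 ztop 94.4 hsv [107. 196. 215.] 8833
px (326, 307) minC [654.9 -23.5] 35.6 fit [653.9 -26.3] 30.1 ztop 46.8 hsv [ 70.   2. 245.] 686
px (248, 303) minC [562.4 -13.5] 33.1 fit [562.2 -13.2] 32.6 ztop 47.4 hsv [ 75.   5. 138.] 751
px (327, 377) minC [ 641.3 -125.5] 17.5 fit [ 640.7 -127.1] 16.8 ztop 54.4 hsv [107.  17. 206.] 842
post 540 ((610.5838623046875, 75.38367462158203), (14.908528327941895, 21.10112190246582), 81.82127380371094) cal [ 35.2 132.1]
t 62.73 pos [611.   75.2 143.1] phi -8.27 gap 53.5 F [-0.1 -0.3  0.1] j6 [0.06 0.21]
dp tool cm [ 7.5  -0.11 -0.15] turn [-0.12  0.59 -0.06] dist 75.1
```

View pics/w22.png

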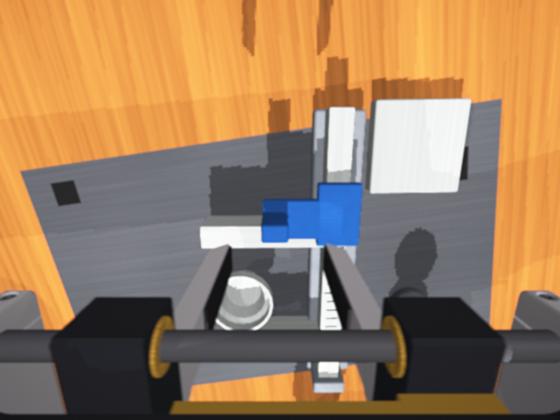

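Steel stands at (562.2,-13.3). Post at cal y≈131.5.

jog_arm(
  turn=[
    [0, 0.6, 0],
    [0, 0, 0],
    [0, 0, 0],
    [0, 0, 0],
    [0, 0, 0],
  ],
  dp=[
    [0.5, -0.1, -0.15],
    [2, 0, 0],
    [2, 0, 0],
    [1.5, 0, 0],
    [0, 0, 0],
  ],
  gripper=[0.5, 0.5, 0.5, 0.5, 0.5],
)

```text
clock: 63.35
eef_pos: [607.9, 70.3, 81.1]
eef_rot: [2.907, 1.568, 2.759]
wrist_force: [-0.0, 0.6, 0.2]
finger_gap: 46.6
```

```bash
python3 -c "
from meas import *
t=cal(35,131.5)
go(t[0],t[1],69,-8.15)"
```

```text
t 63.35 pos [607.9  70.3  81.1] phi -8.53 gap 46.6 F [-0.   0.6  0.2] j6 [0.05 0.2 ]
dp tool cm [1.21 0.48 0.17] turn [-0.38 -0.16 -0.04] dist 13.1
```

jog_arm(
  turn=[
    [-0.3, -0.1, 0],
    [0, 0, 0],
    [0, 0, 0],
  ],
  dp=[
    [0.3, 0.45, 0.15],
    [0.8, 0, 0],
    [0, 0, 0],
  ],
  gripper=[0.5, 0.5, 0.5],
)

```text
clock: 63.72
eef_pos: [610.8, 74.7, 70.7]
eef_rot: [1.017, 1.57, 0.874]
wrist_force: [0.2, -0.1, 0.3]
finger_gap: 46.8
```

jog_arm(
  turn=[
    [0, 0, 0],
    [0, 0, 0],
    [0, 0, 0],
    [0, 0, 0],
  ],
  dp=[
    [0, 0, 0],
    [0, 0, 0],
    [0, 0, 0],
    [0, 0, 0],
  ],
  gripper=[0.9, 0.9, 0.9, 0.9],
  grip_force=12,
)

```text
clock: 64.22
eef_pos: [609.2, 75.0, 71.2]
eef_rot: [2.917, 1.567, 2.774]
wrist_force: [5.2, -1.2, -3.0]
finger_gap: 22.1
```

```bash
python3 -c "
from meas import *
t=cal(35,131.5)
go(t[0],t[1],69,-8.15)"
```

```text
t 64.22 pos [609.2  75.   71.2] phi -8.2 gap 22.1 F [ 5.2 -1.2 -3. ] j6 [0.06 0.2 ]
dp tool cm [ 0.22 -0.01  0.12] turn [-0.05 -0.2  -0.04] dist 2.5
```

jog_arm(
  turn=[
    [0, 0, 0],
    [0, 0, 0],
    [0, 0, 0],
    [0, 0, 0],
    [0, 0, 0],
    [0, 0, 0],
  ],
  dp=[
    [0, -0.5, 0],
    [0, -0.7, 0],
    [0, -0.7, 0],
    [0, -0.4, 0],
    [0, -0.3, 0],
    [0, -0.2, 0],
  ],
  gripper=[0.9, 0.9, 0.9, 0.9, 0.9, 0.9],
)

```text
clock: 64.97
eef_pos: [605.0, 45.4, 71.2]
eef_rot: [2.708, 1.567, 2.565]
wrist_force: [0.1, 1.7, -0.4]
finger_gap: 22.2
```

jog_arm(
  turn=[
    [0, 0, 0],
    [0, 0, 0],
    [0, 0, 0],
  ],
  dp=[
    [0, -0.1, 0],
    [0, -0.1, 0],
    [0, -0.1, 0],
  ],
  gripper=[0.9, 0.9, 0.9],
)

```text
clock: 65.35
eef_pos: [604.6, 42.7, 71.2]
eef_rot: [2.583, 1.567, 2.44]
wrist_force: [-0.0, 3.8, -1.0]
finger_gap: 22.2
```

jog_arm(
  turn=[
    [0, 0, 0],
  ],
  dp=[
    [0, -0.1, 0],
  ],
  gripper=[0.9],
)

```text
clock: 65.47
eef_pos: [604.5, 41.8, 71.2]
eef_rot: [2.547, 1.567, 2.404]
wrist_force: [0.4, 4.1, -1.7]
finger_gap: 22.0
```

jog_arm(
  turn=[
    [0, 0, 0],
  ],
  dp=[
    [0, -0.1, 0],
  ],
  gripper=[0.9],
)

```text
clock: 65.6
eef_pos: [604.3, 40.9, 71.2]
eef_rot: [2.531, 1.567, 2.389]
wrist_force: [-0.4, 1.8, -0.8]
finger_gap: 22.1
```

jog_arm(
  turn=[
    [0, 0, 0],
  ],
  dp=[
    [0, -0.1, 0],
  ],
  gripper=[0.9],
)

```text
clock: 65.72
eef_pos: [604.2, 39.9, 71.2]
eef_rot: [2.498, 1.567, 2.355]
wrist_force: [0.7, 6.8, -1.1]
finger_gap: 21.8
```

jog_arm(
  turn=[
    [0, 0, 0],
  ],
  dp=[
    [0, -0.08, 0],
  ],
  gripper=[0.9],
)

```text
clock: 65.85
eef_pos: [604.1, 39.7, 71.2]
eef_rot: [2.279, 1.566, 2.136]
wrist_force: [1.3, 10.2, -1.5]
finger_gap: 22.2
```

Clamped. Hold, open, rise.

jog_arm(
  turn=[
    [0, 0, 0],
    [0, 0, 0],
    [0, 0, 0],
    [0, 0, 0],
    [0, 0, 0],
    [0, 0, 0],
    [0, 0, 0],
  ],
  dp=[
    [0, -0.05, 0],
    [0, -0.05, 0],
    [0, -0.05, 0],
    [0, -0.05, 0],
    [0, -0.05, 0],
    [0, -0.05, 0],
    [0, -0.05, 0],
  ],
  gripper=[0.9, 0.9, 0.9, 0.9, 0.9, 0.9, 0.9],
)

```text
clock: 66.72
eef_pos: [604.2, 39.6, 71.3]
eef_rot: [1.75, 1.562, 1.608]
wrist_force: [1.8, 7.3, -1.0]
finger_gap: 21.9
```

jog_arm(
  turn=[
    [0, 0, -0.4],
    [0, 0, 0],
    [0, 0, 0],
    [0, 0, 0],
    [0, 0, 0],
    [0, 0, 0],
  ],
  dp=[
    [0, 0.3, 0],
    [0, 0.6, 0],
    [0, 0.9, 0],
    [0, 0.9, 0],
    [0, 0.8, 0],
    [0, 0, 0],
  ],
  gripper=[0.9, 0.9, 0.9, 0.9, 0.9, 0.9],
)

```text
clock: 67.47
eef_pos: [609.3, 76.0, 71.2]
eef_rot: [-3.134, 1.569, 3.007]
wrist_force: [0.4, 0.5, -1.3]
finger_gap: 21.8
```

jog_arm(
  turn=[
    [0, 0, 0],
    [0, 0, 0],
    [0, 0, 0],
    [0, 0, 0],
    [0, 0, 0],
    [0, 0, 0],
    [0, 0, 0],
  ],
  dp=[
    [0, 0, 0],
    [0, 0, 0],
    [-1.5, 0, 0],
    [-3, 0, 0],
    [-4, 0, 0],
    [0, -4, -1.7],
    [0, 0, 0],
  ],
  gripper=[0.5, 0.5, 0.5, 0.5, 0.5, 0, 0],
)

```text
clock: 68.35
eef_pos: [587.2, 37.2, 164.0]
eef_rot: [0.162, 1.569, 0.02]
wrist_force: [-0.2, 1.1, -0.4]
finger_gap: 63.5
```

```bash
python3 -c "
from meas import *
p,d,K,T,W=wr('w23'); post(p,W)
go(561.2,-18,110,-8.15)"
```

```text
px (328, 164) minC [610.3  75.7] 12.5 fit [610.2  76.1] 11.5 ztop 94.3 hsv [ 95.   8. 226.] 9871
px (280, 289) minC [594.5 -52.1] 80.6 fit [585.7 -56. ] 72.0 ztop 49.5 hsv [ 70.   2. 244.] 3518
px (443, 282) minC [750.3 -64.8] 17.6 fit [749.6 -67.4] 16.4 ztop 79.5 hsv [114.  21.  70.] 1343
px (332, 389) minC [ 627.2 -191.3] 18.2 fit [ 624.3 -212.5] 28.2 ztop 70.6 hsv [ 10.  179.  131.5] 1102
post 525 ((610.3772583007812, 76.0059814453125), (15.486258506774902, 21.857816696166992), 82.12361907958984) cal [ 34.9 132.7]
t 68.4 pos [588.   38.3 164.4] phi -8.12 gap 67.4 F [ 0.4 -0.6  0.2] j6 [0.   0.14]
dp tool cm [ 5.43 -5.95 -1.88] turn [ 0.03  0.2  -0.05] dist 82.8
```

View pics/w23.png

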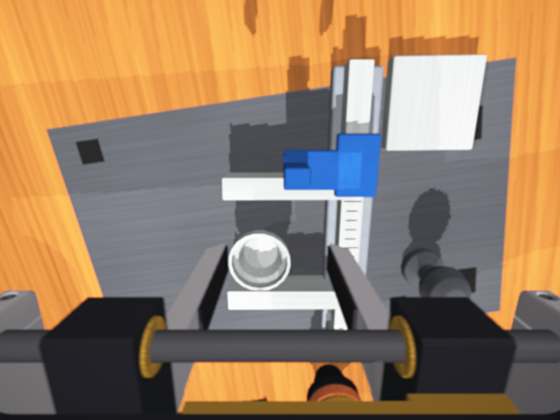

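jog_arm(
  turn=[
    [0, 0.2, 0],
    [0, 0, 0],
    [0, 0, 0],
    [0, 0, 0],
    [0, 0, 0],
  ],
  dp=[
    [0, -3, -1],
    [0, -2.9, -0.9],
    [2, 0, 0],
    [3, 0, 0],
    [0, 0, 0],
  ],
  gripper=[0, 0, 0, 0, 0],
)

```text
clock: 69.03
eef_pos: [562.8, -16.6, 116.3]
eef_rot: [0.416, 1.567, 0.276]
wrist_force: [0.4, 0.7, 0.7]
finger_gap: 94.0
```

```bash
python3 -c "
from meas import *
go(561.2,-18,35,-8.15)"
```

```text
t 69.03 pos [562.8 -16.6 116.3] phi -8.02 gap 94.0 F [0.4 0.7 0.7] j6 [-0.1   0.04]
dp tool cm [ 8.13 -0.17 -0.17] turn [ 0.13  0.22 -0.1 ] dist 81.3
```

jog_arm(
  turn=[
    [0.1, 0.2, -0.1],
    [0, 0, 0],
    [0, 0, 0],
    [0, 0, 0],
    [0, 0, 0],
  ],
  dp=[
    [0.5, -0.1, -0.2],
    [2, 0, 0],
    [2.3, 0, 0],
    [1.5, 0, 0],
    [0, 0, 0],
  ],
  gripper=[0, 0, 0, 0, 0],
)

```text
clock: 69.65
eef_pos: [563.7, -16.4, 56.6]
eef_rot: [0.02, 1.564, -0.12]
wrist_force: [0.0, 0.1, 0.4]
finger_gap: 94.1
```

```bash
python3 -c "
from meas import *
go(561.2,-18,35,-8.15)"
```

```text
t 69.65 pos [563.7 -16.4  56.6] phi -8.05 gap 94.1 F [0.  0.1 0.4] j6 [-0.09  0.05]
dp tool cm [ 2.16 -0.2  -0.24] turn [ 0.1   0.39 -0.01] dist 21.8
```

jog_arm(
  turn=[
    [0, 0.3, 0],
    [0, 0, 0],
    [0, 0, 0],
    [0, 0, 0],
  ],
  dp=[
    [0.3, -0.18, -0.25],
    [0.8, 0, 0],
    [0.8, 0, 0],
    [0.1, 0, 0],
  ],
  gripper=[0, 0, 0, 0],
)

```text
clock: 70.15
eef_pos: [561.9, -18.0, 37.3]
eef_rot: [0.073, 1.567, -0.067]
wrist_force: [-0.2, 0.5, -0.6]
finger_gap: 94.0
```

jog_arm(
  turn=[
    [0, 0, 0],
    [0, 0, 0],
    [0, 0, 0],
    [0, 0, 0],
    [0, 0, 0],
  ],
  dp=[
    [0.15, 0, -0.05],
    [0, 0, 0],
    [0, 0, 0],
    [0, 0, 0],
    [0, 0, 0],
  ],
  gripper=[0, 0.5, 0.5, 0.5, 0.5],
  grip_force=30,
)

```text
clock: 70.78
eef_pos: [561.5, -17.9, 36.0]
eef_rot: [0.072, 1.566, -0.069]
wrist_force: [-0.2, 0.1, -1.2]
finger_gap: 66.2
```

```bash
python3 -c "
from meas import *
go(561.2,-18,35,-8.15)"
```

```text
t 70.78 pos [561.5 -17.9  36. ] phi -8.05 gap 66.2 F [-0.2  0.1 -1.2] j6 [-0.1   0.04]
dp tool cm [ 0.1  -0.01 -0.03] turn [ 0.1   0.25 -0.02] dist 1.1
```

jog_arm(
  turn=[
    [0, 0, 0],
    [0, 0, 0],
    [0, 0, 0],
    [0, 0, 0],
    [0, 0, 0],
    [0, 0, 0],
    [0, 0, 0],
    [0, 0, 0],
  ],
  dp=[
    [-1.5, 0, 0],
    [-4, 0, 0],
    [-5, 0, 0],
    [-3, 0, 0],
    [0, -4.5, 2],
    [0, -5, 2.3],
    [0, -5, 2.3],
    [0, -3, 1.5],
  ],
  gripper=[0.5, 0.5, 0.5, 0.5, 0.5, 0.5, 0.5, 0.5],
)

```text
clock: 71.78
eef_pos: [617.6, -205.4, 183.9]
eef_rot: [-0.034, 1.562, -0.17]
wrist_force: [-0.5, 0.6, -2.2]
finger_gap: 65.8
```

```bash
python3 -c "
from meas import *
go(622.6,-218,140,-8.15)"
```

```text
t 71.78 pos [ 617.6 -205.4  183.9] phi -7.79 gap 65.8 F [-0.5  0.6 -2.2] j6 [-0.38 -0.24]
dp tool cm [ 4.4  -1.18  0.63] turn [0.36 0.5  0.02] dist 45.9
```

jog_arm(
  turn=[
    [0.3, 0.5, 0],
    [0, 0, 0],
    [0, 0, 0],
    [0, 0, 0],
  ],
  dp=[
    [0, -1.1, 0.5],
    [2, 0, 0],
    [1.7, 0, 0],
    [0, 0, 0],
  ],
  gripper=[0.5, 0.5, 0.5, 0.5],
)

```text
clock: 72.28
eef_pos: [620.2, -216.0, 144.3]
eef_rot: [2.917, 1.568, 2.775]
wrist_force: [-0.3, 0.4, -2.2]
finger_gap: 65.6
```

```bash
python3 -c "
from meas import *
go(622.6,-218,110,-8.15)
p,d,K,T,W=wr('w24'); held(p,W,'steel')"
```

```text
t 72.28 pos [ 620.2 -216.   144.3] phi -8.12 gap 65.6 F [-0.3  0.4 -2.2] j6 [-0.39 -0.25]
dp tool cm [ 3.43 -0.17  0.27] turn [ 0.02 -0.15 -0.03] dist 34.5
px (236, 54) minC [590.3 -88.9] 80.4 fit [594.9 -75. ] 75.8 ztop 53.6 hsv [ 75.   3. 230.] 8208
px (415, 22) minC [747.8 -71. ] 17.8 fit [748.6 -70.6] 16.9 ztop 80.2 hsv [113.  20.  95.] 2941
px (280, 200) minC [ 625.1 -213. ] 32.1 fit [ 623.7 -217.9] 32.5 ztop 79.1 hsv [ 21. 181. 244.] 1681
held 829 rel tcp [-1.2  2.8] r 35.1 ztop rel 15.4
```

View pics/w24.png

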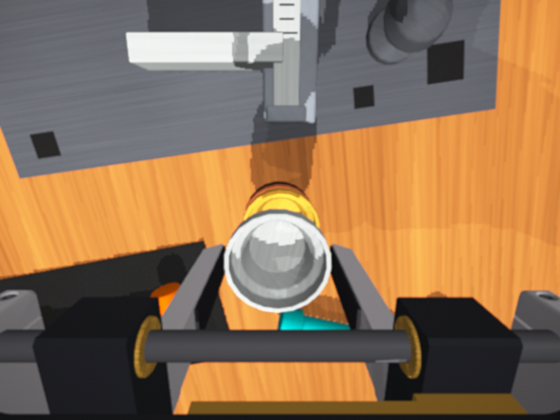

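jog_arm(
  turn=[
    [0, 0, 0],
    [0, 0, 0],
    [0, 0, 0],
    [0, 0, 0],
  ],
  dp=[
    [0.3, -0.15, 0.28],
    [1.3, 0, 0],
    [1.2, 0, 0],
    [0, 0, 0],
  ],
  gripper=[0.5, 0.5, 0.5, 0.5],
)

```text
clock: 72.82
eef_pos: [623.6, -217.2, 116.1]
eef_rot: [2.841, 1.57, 2.701]
wrist_force: [-0.1, -0.5, -2.2]
finger_gap: 65.4
```

```bash
python3 -c "
from meas import *
go(622.8,-218,84,-8.15)"
```

```text
t 72.83 pos [ 623.6 -217.2  116.1] phi -8.06 gap 65.4 F [-0.1 -0.5 -2.2] j6 [-0.39 -0.25]
dp tool cm [ 3.21 -0.09 -0.06] turn [ 0.09 -0.02 -0.01] dist 32.1
```

jog_arm(
  turn=[
    [0, 0, 0],
    [0, 0, 0],
    [0, 0, 0],
    [0, 0, 0],
  ],
  dp=[
    [0.8, -0.08, -0.05],
    [0.9, 0, 0],
    [0.6, 0, 0],
    [0, 0, 0],
  ],
  gripper=[0.5, 0.5, 0.5, 0.5],
)

```text
clock: 73.32
eef_pos: [622.9, -218.2, 91.5]
eef_rot: [3.07, 1.571, 2.929]
wrist_force: [-0.8, -0.3, -3.1]
finger_gap: 65.5
```

jog_arm(
  turn=[
    [0, 0, 0],
    [0, 0, 0],
  ],
  dp=[
    [0.3, 0, 0],
    [0.1, 0, 0],
  ],
  gripper=[0.5, 0.5],
)

```text
clock: 73.58
eef_pos: [623.1, -218.2, 87.7]
eef_rot: [-0.217, 1.57, -0.358]
wrist_force: [0.4, 0.1, -2.9]
finger_gap: 65.9
```

```bash
python3 -c "
from meas import *
go(622.8,-218,84,-8.15)"
```

```text
t 73.58 pos [ 623.1 -218.2   87.7] phi -8.07 gap 65.9 F [ 0.4  0.1 -2.9] j6 [-0.39 -0.25]
dp tool cm [ 0.37  0.02 -0.04] turn [0.08 0.03 0.01] dist 3.7
```

jog_arm(
  turn=[
    [0, 0, 0],
    [0, 0, 0],
  ],
  dp=[
    [0.15, 0, 0],
    [0.15, 0, 0],
  ],
  gripper=[0.5, 0.5],
)

```text
clock: 73.82
eef_pos: [623.3, -218.3, 84.8]
eef_rot: [-0.243, 1.57, -0.384]
wrist_force: [-0.9, -0.1, -2.6]
finger_gap: 65.7
```

jog_arm(
  turn=[
    [0, 0, 0],
  ],
  dp=[
    [0.1, 0, 0],
  ],
  gripper=[0.5],
)

```text
clock: 73.95
eef_pos: [623.4, -218.3, 84.0]
eef_rot: [-0.222, 1.569, -0.363]
wrist_force: [-0.6, 0.3, 2.8]
finger_gap: 65.1
```

jog_arm(
  turn=[
    [0, 0, 0],
  ],
  dp=[
    [0.05, 0, 0],
  ],
  gripper=[0.5],
)

```text
clock: 74.08
eef_pos: [623.5, -218.3, 83.9]
eef_rot: [-0.225, 1.569, -0.366]
wrist_force: [-1.5, 0.2, 4.4]
finger_gap: 65.7
```

jog_arm(
  turn=[
    [0, 0, 0],
    [0, 0, 0],
    [0, 0, 0],
    [0, 0, 0],
    [0, 0, 0],
    [0, 0, 0],
    [0, 0, 0],
    [0, 0, 0],
  ],
  dp=[
    [0, 0, 0],
    [0, 0, 0],
    [0, 0, 0],
    [0, 0, 0],
    [-2, 0, 0],
    [-4, 0, 0],
    [-5, 0, 0],
    [-3, 0, 0],
  ],
  gripper=[0, 0, 0, 0, 0, 0, 0, 0],
)

```text
clock: 75.08
eef_pos: [622.7, -218.1, 230.9]
eef_rot: [-0.229, 1.569, -0.37]
wrist_force: [0.4, 0.5, -0.7]
finger_gap: 93.7
```

```bash
python3 -c "
from meas import *
go(600,0,240,-8.15)
p,d,K,T,W=wr('w25')"
```

```text
t 75.08 pos [ 622.7 -218.1  230.9] phi -8.07 gap 93.7 F [ 0.4  0.5 -0.7] j6 [-0.39 -0.25]
dp tool cm [-0.93 21.27 -5.31] turn [0.08 0.09 0.02] dist 219.4
px (248, 63) minC [591.8 -86.4] 80.4 fit [595.4 -79.5] 76.7 ztop 53.6 hsv [ 75.   3. 232.] 5184
px (377, 42) minC [749.4 -70.4] 17.2 fit [749.4 -70.5] 16.8 ztop 80.2 hsv [114.  20.  90.] 1997
px (277, 201) minC [ 624.4 -218.2] 32.9 fit [ 624.5 -218.1] 32.6 ztop 94.9 hsv [ 70.   5. 176.] 3128
```

View pics/w25.png

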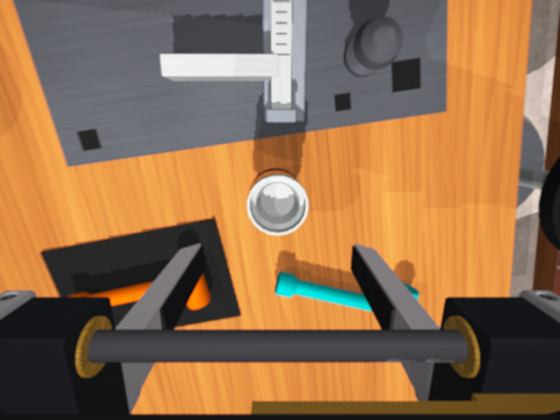

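jog_arm(
  turn=[
    [0, 0, 0],
    [0, 0, 0],
    [0, 0, 0],
    [0, 0, 0],
    [0, 0, 0],
    [0, 0, 0],
  ],
  dp=[
    [-2, 4, -1],
    [-1, 5, -2.5],
    [0, 5, -2.5],
    [0, 5, -2.5],
    [0, 5, -2],
    [0, 0, 0],
  ],
  gripper=[0, 0, 0, 0, 0, 0],
)

```text
clock: 75.88
eef_pos: [550.5, 41.0, 273.4]
eef_rot: [-0.053, 1.554, -0.196]
wrist_force: [-0.4, -0.8, 0.4]
finger_gap: 93.8
```

```bash
python3 -c "
from meas import *
p,d,K,T=snap('scene','s26'); cv2.imwrite('pics/s26z.png',cv2.resize(p[100:380,110:400],None,fx=2.1,fy=2.1)[:,:,::-1])
p,d,K,T,W=top('t26'); print(circ(W,353,188,zlo=80,zhi=110)); go(500,20,270,-8)"
```

```text
(array([ 623.7, -219.7]), 33.9, np.float64(88.4), 146)
t 75.97 pos [551.4  38.3 272.9] phi -8.31 gap 93.8 F [ 0.6 -0.1 -0.2] j6 [0.   0.15]
dp tool cm [ 0.21 -2.55 -4.82] turn [-0.31  0.95  0.08] dist 54.6
```

View pics/s26z.png

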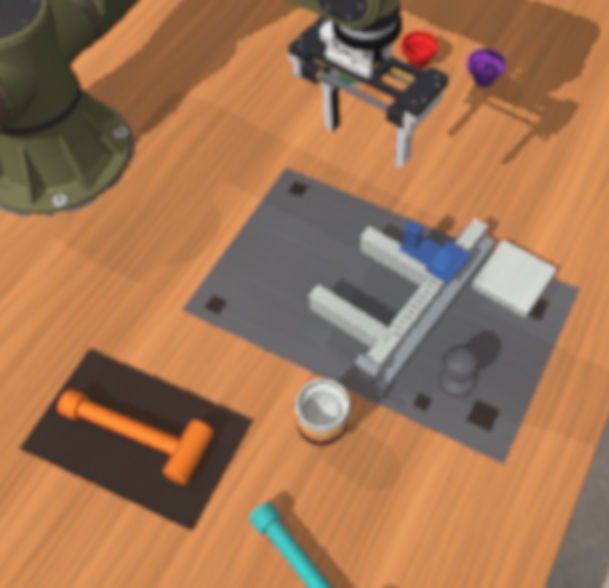

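View pics/t26.png

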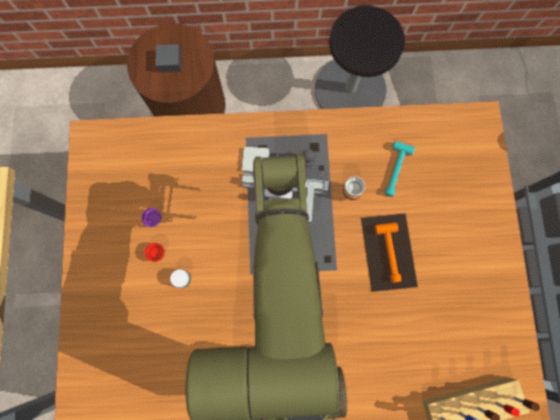

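The hammer lies fully on the mat, the stack stands upright, and the other things look where they were. Handing in.

```bash
python3 -c "
from h import *
print(order.sign_off())"
```

```text
the job is handed in; nothing more can be done
None
```

The job is done and handed in at about 76 s. The orange hammer lies on the mat, and copper, brass and steel were each gauged in that order and nested in the black tumbler's stack before the next one.

- **Gauging:** each tumbler was pressed between both jaws at about 7–10 N for roughly a second. The jaw gap read about 66–67 mm with copper in it. The jaw was opened again each time to about 102 mm, close to its starting 104.5 mm.
- **Nesting:** the stack's top measured about 63, 79 and 95 mm after the three placements. That matches the expected 62, 78 and 94 mm plus my usual 1 mm camera bias. The contact heights under the gripper agreed.
- **Last pictures:** the stack is upright at about (624, -218). The hammer is wholly on the mat, and nothing else looks moved, though I judged that by eye.
- **What went wrong:** my first grasp of the hammer closed too high on the handle, touching it from above with about 37 N at the wrist; I corrected it on the second try. The steel tumbler had been knocked about 3 cm before I reached it, so I located it again before picking it up.
- **Unreliable readings:** two camera checks of a tumbler in the gripper disagreed with the rest, so I relied on the tool position instead. Copper was off by about 3 mm. Steel's was mixed up with the grey fingers.

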